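# Seat the grinding disc of a grain mill on its key

## Robot

A 6-joint arm with a two-finger parallel gripper is mounted at the origin on a cart in front of the work surface, level with it; the furniture and walls round the work are solid. World frame = base frame: x ahead of the robot, y to its left, z up, the work surface at z = 0. Lengths are in m, angles in rad, forces in N, time in s.
With the tool pointing down it reaches from about 0.275 to 0.825 m from the base axis. Payload 4.9 kg.
Tool frame: the origin (TCP) lies on the front face of the gripper's body, between the roots of the fingers; the fingertips stand 73 mm ahead of it and the grasp point (between the pads) lies 54 mm ahead of it; z points along the fingers, y is the direction in which the jaws open and shut (so a half turn about z gives the same grasp; the last joint's range is limited). The gripper opens to 85 mm and grips with 20 to 120 N. Pads are 22 mm wide; open, the fingers measure 114 mm over their backs; the gripper's body (76 mm by 85 mm) begins 54 mm behind the grasp point. The pads swing forward as they close: fully open they stand 13 mm farther back than shut.
Start: joints at [1.12, 0.326, -0.193, 1.052, 0, 1.437], TCP at [0.171, 0.523, 0.304] pointing down, gripper open.
Joint ranges: [-2.65, 2.65], [-0.97, 1.79], [-1.3, 1.35], [-1.93, 2.1], [-1.47, 1.37], [-3.14, 3.14]. Speed limits (rad/s): [2.57, 2.57, 3.14, 3.14, 3.14, 3.14].

## Interface

Orientations are given as a rotation vector (axis times angle).
In Python, from bench import env gives the robot as it stands. The module is installed in compiled form; this text tells all that it offers.
- The arm moves only by the tool apply_moves, never from a script. Its argument "plan" is a list that holds one entry, the list of rows, each a list of 7 numbers: the shift along the tool's x, y, z in mm, then the turn, a rotation vector about the tool's x, y, z in degrees, then the opening in per cent of the stroke, from 0 (shut) to 100 (fully open). A call has exactly 10 rows; each row shifts and turns the pose as measured when the row begins, along the tool's axes as they then stand; what a row does not reach is not made up. A row lasts 1/10 s, in which the tool goes at most 50 mm and 8.59 degrees, less where a joint would pass 70% of its speed; a pose out of reach is approached as far as the arm can. A call with a gripper value outside its range is refused whole. The fingers move at their own pace and stop on an object; "force" is the grip in N (left out, the last holds). Time passes only in rows, so rows that do not move let the fingers close, or fill a call up. It gives the time, the measured TCP pose, the force and the opening at its end, in the units of the state.
- env.get_obs(): the state, without advancing time (a new reading comes with each control period).
- env.capture(name): name is "scene" or "top"; returns a dict with "img" (384x512x3 uint8, red, green, blue), "fx", "fy", "cx", "cy" (pixels), "rvec" (rotation vector, rad) and "tvec" (3), from world to camera coordinates, as OpenCV has them. Camera axes: x right, y down, z forward; pixel columns grow to the right and rows downward; lengths in m; the calibration is good to about 2 mm. A picture is of the moment at which its call begins. There is no depth.
- env.job_done(): hands the job in, once; it reports no verdict.
The state is a dict: "time_s": time; "joints": joint angles; "joint_velocities": joint speeds; "tau": joint torques, N m; "tcp_pos": TCP position; "ee_rot": TCP orientation; "contact_force": force on the tool from outside, world axes, zero at the start; "wrist_torque": the same for the moment, N m; "width": finger opening in m.
Only numpy, scipy, OpenCV 4.12 (cv2) and the standard library are available. Lean on these libraries where they do the work, as an engineer would, in place of code of your own. Each camera call takes 0.05 s, during which the arm holds its last target.

## Task

The white grinding disc lies loose and still raised on the low grain mill. With a fingertip push it round by its studs until the notch in its rim is over the mill's key, then press on its hub until the disc is fully home, flat on its seat over the key. Do not grip or lift anything, leave the things around the mill where they stand, and finish clear of everything.

Things in the scene. Friction and masses are not known exactly. Their poses are not given: they have to be found in the camera images.
- mill: low round grain mill, wooden housing 176 mm across, dark steel top (the seat) 60 mm above the counter; fixed, turned differently each time. Origin: centre of its underside. The key lies along its +x, the meal chute along its -x. A spindle 20 mm across on its axis, up to 83 mm, enters a blind hole under the disc's hub, so the disc can only turn and go down about the mill's axis
- key (a point): top of the mill's steel key, 63 mm from the mill's axis along its +x: a radial tongue 10 mm wide with a rounded top, 58 to 74.5 mm from the axis, 8 mm high above the seat, hidden by the raised disc. Outside the disc's rim it ends in a visible upright post, 16 mm wide, 10 mm thick, its top 96 mm above the counter
- disc: loose white ceramic disc on the spindle, 140 mm across, 22 mm thick, 0.4 kg, with one rim notch, a central hub and four studs on top. Origin: centre of its underside, 69.5 mm above the counter when raised (1.5 mm clear of the key), 60 mm when seated. It turns either way at a push of about 3 N on a stud. It goes home only when its yaw equals the mill's within about 0.07 rad
- notch (a point): middle of the disc's notch (20 mm wide, 14 mm deep, open outwards, right through the disc's thickness), in the plane of the disc's underside, 63 mm from the disc's axis along the disc's +x; right above key when aligned
- hub_top (a point): centre of the flat top of the disc's steel hub (48 mm across, 8 mm above the disc's top), on the disc's axis: 99.5 mm above the counter when raised, 90 mm when seated; the place to press
- ring (a joint): black rubber friction ring on the spindle, 96 mm across, which carries the disc: 0 raised (start), 0.0095 when the disc is seated (0.010 at its stop). It yields to about 5 N pressed on the hub (8 N friction less the disc's weight) and stays where it is pushed; it does not spring back
- cup_left: small white espresso cup with a green band, 63 mm across, 51 mm high, loose, to the left of the mill; leave it alone. Origin at the middle of its underside
- tumbler: teal glass tumbler, 68 mm across, 84 mm high, loose, to the left of the mill; leave it alone. Origin at the middle of its underside
- cup_right: espresso cup like the other, loose, to the right of the mill; leave it alone. Origin at the middle of its underside
- pepper_mill: dark wooden pepper mill, 58 mm across, 170 mm high, loose, to the right of the mill; leave it alone. Origin at the middle of its underside
- teaspoon: teaspoon, 138 mm long, lying loose on the counter at the left; leave it alone. Origin at the middle of its underside
- stud_1 (a point): centre of the top of an upright steel stud, 14 mm across, 16 mm high above the disc's top, 50 mm from the disc's axis; stud 1 stands 45 degrees anticlockwise (seen from above) from the notch. There is room for a fingertip between the studs; push on the robot's side, since shelves overhang behind the mill
- stud_2 (a point): centre of the top of the like stud 135 degrees anticlockwise from the notch. (Beware: an upright shelf post stands 100 to 320 mm to the left of the mill's centre, its front face 565 mm ahead of the robot; shelf edges behind the mill are 608 mm ahead. Swing the arm past them drawn back)
- stud_3 (a point): centre of the top of the like stud 225 degrees anticlockwise from the notch
- stud_4 (a point): centre of the top of the like stud 315 degrees anticlockwise from the notch

How it is judged:
By the outcome, as a careful person would: the job done as asked, in the order asked, and still so for the second after the job is handed in, with the robot touching nothing.
It also fails if it takes over 61 s, if anything falls off the work surface, if the arm or the gripper's body presses on something with over 40 N, if the wrist force passes 120 N, or if a joint passes its speed limit or range.

## Working session

There is one attempt and no reset: what is moved stays moved. The work goes in short steps, Python scripts to look and compute and a tool call to move; the robot and the scene stay as the last step left them, time stands still between calls to the robot, and variables do not carry over. Pictures are saved under pics/ and viewed, and the job is handed in when it is done.

Besides the shell and the picture viewer there is one more tool, called after "Request:" by a JSON object that holds its "fn" and its "kwargs". apply_moves: Moves the arm, as the interface text tells. Its arguments: {"type":"object","properties":{"plan":{"type":"array"},"force":{"type":"number"}},"required":["plan"]}

```bash
mkdir -p pics; python3 - <<'E'
from bench import env
import cv2
o=env.get_obs(); print({k:o[k] for k in('time_s','tcp_pos','ee_rot','contact_force','width')})
for n in('scene','top'):
    c=env.capture(n); cv2.imwrite(f'pics/{n}0.png',cv2.cvtColor(c['img'],cv2.COLOR_RGB2BGR)); print(n,{k:c[k] for k in c if k!='img'})
E
```

```text
{'time_s': 0.0, 'tcp_pos': array([0.17111465, 0.52223493, 0.3031205 ]), 'ee_rot': array([-4.95442177e-01, -3.10174947e+00,  2.51070446e-03]), 'contact_force': array([ 0.84905982,  0.7455954 , -0.31254824]), 'width': 0.08569039571588061}
scene {'fx': 358.607405814329, 'fy': 358.607405814329, 'cx': 254.50851850897973, 'cy': 191.85928721411133, 'rvec': array([ 2.09442843, -1.26126058,  0.52376433]), 'tvec': array([-0.3593689 ,  0.34023536,  0.90031002])}
top {'fx': 449.72237583096194, 'fy': 449.72237583096194, 'cx': 255.38415630450305, 'cy': 191.8616118375254, 'rvec': array([ 2.16928742, -2.13767805,  0.10144467]), 'tvec': array([-0.11863678,  0.50455473,  1.50482958])}
```

View pics/scene0.png

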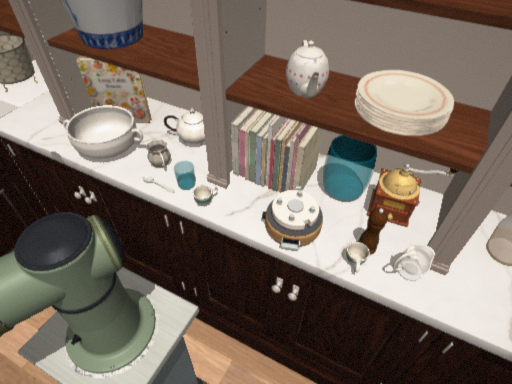

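View pics/top0.png

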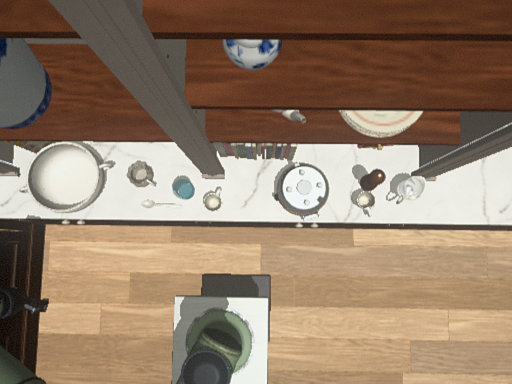

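The mill is at about (302,188) in the top view and (294,215) in the scene view. I'll zoom in on both.

```bash
cat > h.py <<'E'
import numpy as np,cv2
from bench import env
def cap(n):
    c=env.capture(n); c['R']=cv2.Rodrigues(np.array(c['rvec']))[0]; return c
def ray(c,u,v,z):
    d=c['R'].T@np.array([(u-c['cx'])/c['fx'],(v-c['cy'])/c['fy'],1]); o=-c['R'].T@c['tvec']
    return o+d*(z-o[2])/d[2]
def proj(c,p):
    q=c['R']@np.array(p)+c['tvec']; return np.array([c['fx']*q[0]/q[2]+c['cx'],c['fy']*q[1]/q[2]+c['cy']])
def crop(c,u0,v0,u1,v1,s,name):
    i=c['img'][v0:v1,u0:u1]; i=cv2.resize(i,None,fx=s,fy=s,interpolation=cv2.INTER_CUBIC)
    cv2.imwrite(name,cv2.cvtColor(i,cv2.COLOR_RGB2BGR))
E
python3 - <<'E'
from h import *
c=cap('top'); crop(c,265,150,345,225,8,'pics/t1.png')
for p in [(302,188)]: print(ray(c,*p,.09))
for n,p,z in [('cupL',(212,200),.05),('tumb',(183,187),.08),('cupR',(363,200),.05),('pep',(372,180),.1)]: print(n,ray(c,*p,z))
c=cap('scene'); crop(c,250,175,340,260,8,'pics/s1.png'); print(ray(c,294,208,.09))
E
```

```text
[ 0.51388408 -0.26450956  0.09      ]
cupL [0.47421668 0.03353128 0.05      ]
tumb [0.5131819  0.12717836 0.08      ]
cupR [ 0.48125346 -0.47110178  0.05      ]
pep [ 0.54179512 -0.48991485  0.1       ]
[ 0.50808439 -0.27110387  0.09      ]
```

View pics/t1.png

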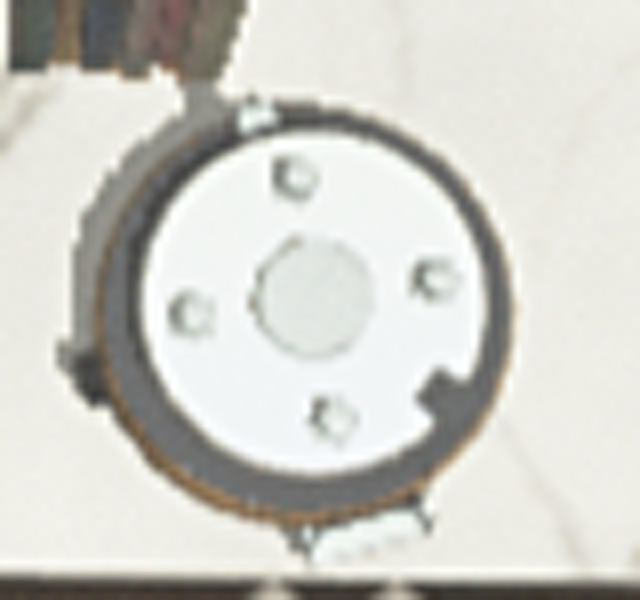

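View pics/s1.png

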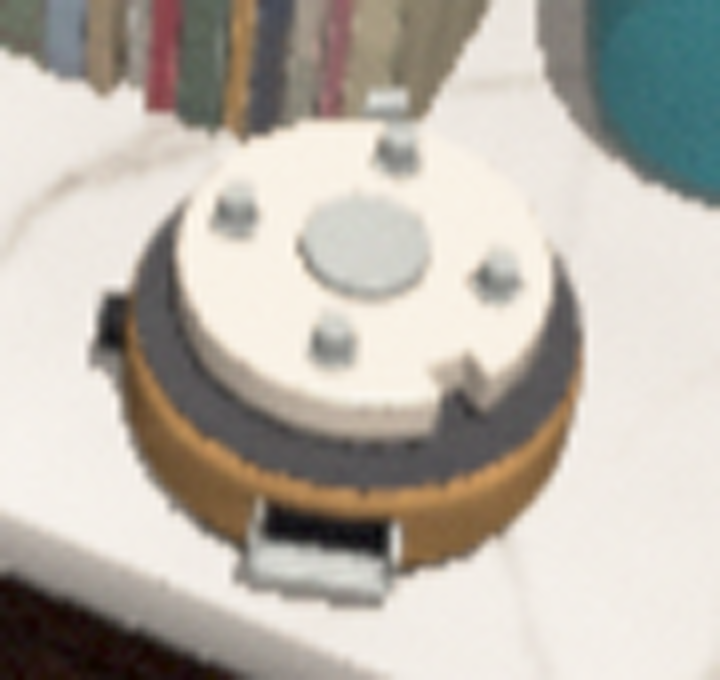

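```bash
python3 - <<'E'
from h import *
def full(x,y,u0,v0,s=8): return u0+(x+.5)/s-.5, v0+(y+.5)/s-.5
T=cap('top'); S=cap('scene')
# white disc mask centroid in top
for c,box,nm in((T,(265,150,345,225),'top'),(S,(250,175,340,260),'scene')):
    pass
pt={'hub':(315,297,.0995),'post':(258,115,.096),'notch':(442,395,.0915),'s_top':(296,177,.1075),'s_r':(437,279,.1075),'s_bot':(334,417,.1075),'s_l':(192,314,.1075),'chute':(365,535,.03)}
ps={'hub':(368,245,.0995),'post':(387,98,.096),'notch':(458,378,.0915),'s_top':(397,142,.1075),'s_r':(500,268,.1075),'s_bot':(334,335,.1075),'s_l':(238,204,.1075),'chute':(325,550,.03)}
for c,d,u0,v0 in((T,pt,265,150),(S,ps,250,175)):
    P={k:ray(c,*full(x,y,u0,v0),z) for k,(x,y,z) in d.items()}
    for k,p in P.items():
        e=(p-P['hub'])[:2]; print(k,p.round(4),'r',round(np.hypot(*e)*1e3,1),'ang',round(np.degrees(np.arctan2(e[1],e[0])),1))
E
```

```text
hub [ 0.5171 -0.27    0.0995] r 0.0 ang 0.0
post [ 0.5922 -0.2467  0.096 ] r 78.7 ang 17.2
notch [ 0.4787 -0.3223  0.0915] r 64.9 ang -126.3
s_top [ 0.5649 -0.2614  0.1075] r 48.6 ang 10.1
s_r [ 0.524  -0.3184  0.1075] r 48.9 ang -81.8
s_bot [ 0.4676 -0.2771  0.1075] r 50.0 ang -171.9
s_l [ 0.5085 -0.2198  0.1075] r 50.9 ang 99.7
chute [ 0.4251 -0.2975  0.03  ] r 96.0 ang -163.4
hub [ 0.5124 -0.2733  0.0995] r 0.0 ang 0.0
post [ 0.5897 -0.2489  0.096 ] r 81.1 ang 17.6
notch [ 0.4758 -0.3247  0.0915] r 63.0 ang -125.5
s_top [ 0.5588 -0.2646  0.1075] r 47.2 ang 10.6
s_r [ 0.5179 -0.3222  0.1075] r 49.1 ang -83.5
s_bot [ 0.4602 -0.2815  0.1075] r 52.8 ang -171.0
s_l [ 0.5013 -0.225   0.1075] r 49.6 ang 102.9
chute [ 0.4273 -0.2997  0.03  ] r 89.1 ang -162.8
```

The mill's axis is at about (0.515, -0.272), averaged over two views that differ by about 5 mm. Mill yaw is about +17° from the post and chute, and disc yaw is about -126°, so the disc has to turn about +143° anticlockwise. Stud radii (47–53 mm) and post radius (79–81 mm) agree with the sizes given. I'll do it in two near-side pushes, with shut fingers and tool x radial outward.

```bash
cat >> h.py <<'E'
def state():
    o=env.get_obs(); R=cv2.Rodrigues(np.array(o['ee_rot']))[0]
    print('t',round(o['time_s'],2),'p',np.round(np.array(o['tcp_pos'])*1e3,1),'yaw',round(np.degrees(np.arctan2(R[1,0],R[0,0]))%360,1),'tilt',np.round(R[:2,2],4),'F',np.round(o['contact_force'],1),'M',np.round(o['wrist_torque'],2),'w',round(o['width'],4),'q',np.round(o['joints'],2))
    return o,R
def to(*pts):
    "pts mm; shift in current tool axes"
    o,R=state(); p=np.array(o['tcp_pos'])*1e3
    for t in pts: print('shift',(R.T@(np.array(t)-p)).round(1)); p=np.array(t,float)
E
python3 -c "
from h import *
to([380,-150,300],[472,-245,250])"
```

```text
t 0.3 p [171.3 522.5 303.6] yaw 161.8 tilt [-0.0002 -0.0005] F [-0.   0.5  0.2] M [ 0.04 -0.05  0.02] w 0.0853 q [ 1.12  0.33 -0.19  1.05 -0.    1.44]
shift [-407.8 -574.     3.9]
shift [-117.   -61.6   50. ]
```

Request:
{"fn": "apply_moves", "kwargs": {"plan": [[[-28,-40,0,0,0,0,0],[-28,-40,0,0,0,0,0],[-28,-40,0,0,0,0,0],[-28,-40,0,0,0,0,0],[-28,-40,0,0,0,0,0],[-28,-40,0,0,0,0,0],[-28,-40,0,0,0,0,0],[-28,-40,0,0,0,0,0],[-28,-40,0,0,0,0,0],[-28,-40,0,0,0,0,0]]], "force": 40}}

```text
time_s: 1.3
tcp_pos: [0.3167, 0.0483, 0.303]
ee_rot: [0.47, 3.098, 0.006]
contact_force: [1.5, 0.5, 0.2]
width: 0.0002
```

```bash
python3 -c "
from h import *
to([400,-230,270],[472,-245,230])"
```

```text
t 1.3 p [316.7  48.3 303. ] yaw 162.7 tilt [0.0086 0.0024] F [1.5 0.5 0.2] M [ 0.03 -0.07  0.01] w 0.0002 q [-0.08 -0.12 -0.7   0.98  0.    0.22]
shift [-161.9 -241.2   33.1]
shift [-72.9   6.9  40.6]
```

Request:
{"fn": "apply_moves", "kwargs": {"plan": [[[-20,-30,4,0,0,2,0],[-20,-30,4,0,0,2,0],[-20,-30,4,0,0,2,0],[-20,-30,4,0,0,2,0],[-20,-30,4,0,0,2,0],[-20,-30,4,0,0,2,0],[-20,-30,4,0,0,2,0],[-20,-30,4,0,0,0,0],[0,0,0,0,0,0,0],[0,0,0,0,0,0,0]]]}}

```text
time_s: 2.3
tcp_pos: [0.3631, -0.2552, 0.2719]
ee_rot: [0.877, 2.998, 0.006]
contact_force: [-0.1, 1.2, -0.1]
width: -0.0002
```

```bash
python3 -c "
from h import *
to([472,-245,200])"
```

```text
t 2.3 p [ 363.1 -255.2  271.9] yaw 147.4 tilt [ 0.0178 -0.0012] F [-0.1  1.2 -0.1] M [0.01 0.04 0.01] w -0.0002 q [-0.79  0.15 -0.52  0.89  0.01 -0.22]
shift [-85.1  66.7  73.8]
```

Request:
{"fn": "apply_moves", "kwargs": {"plan": [[[-11,8,9,0.55,0.86,0,0],[-11,8,9,0,0,0,0],[-11,8,9,0,0,0,0],[-11,8,9,0,0,0,0],[-11,8,9,0,0,0,0],[-11,8,9,0,0,0,0],[-11,8,9,0,0,0,0],[-8,8,9,0,0,0,0],[0,0,0,0,0,0,0],[0,0,0,0,0,0,0]]]}}

```text
time_s: 3.3
tcp_pos: [0.4773, -0.2389, 0.1942]
ee_rot: [-0.867, -3.018, -0.001]
contact_force: [1.1, 0.3, -0.2]
width: -0.0004
```

```bash
python3 -c "
from h import *
to([472,-245,175])
c=cap('scene'); crop(c,230,130,350,230,6,'pics/s2.png')
o=env.get_obs();p=np.array(o['tcp_pos'])
R=cv2.Rodrigues(np.array(o['ee_rot']))[0]
for L in (.06,.073,.086):
  q=proj(c,p+R@[0,0,L]); print(L,q,(q-[230,130])*6)
c=cap('top'); crop(c,255,150,355,225,7,'pics/t2.png')
"
```

```text
t 3.3 p [ 477.3 -238.9  194.2] yaw 147.9 tilt [-0.0013  0.0008] F [ 1.1  0.3 -0.2] M [-0.01 -0.02  0.03] w -0.0004 q [-0.6   0.4  -0.39  0.78 -0.   -0.04]
shift [ 1.2 -8.  19.2]
0.06 [280.75072251 200.94533052] [304.50433505 425.67198309]
0.073 [280.44120077 203.98441   ] [302.64720461 443.90646002]
0.086 [280.13725068 206.96878347] [300.8235041  461.81270079]
```

View pics/s2.png

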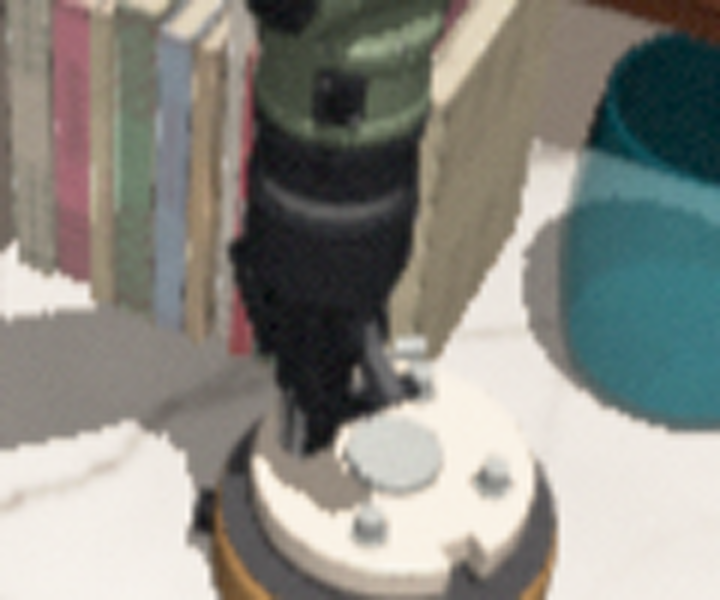

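View pics/t2.png

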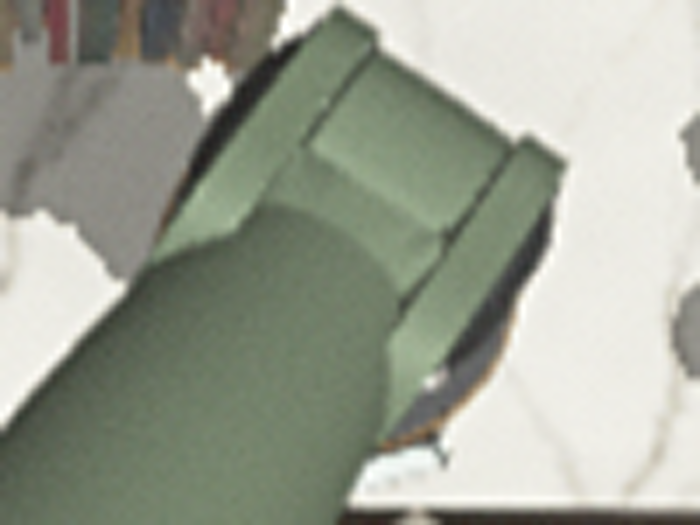

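```bash
python3 -c "
from h import *
o,R=state();p=np.array(o['tcp_pos'])
c=cap('scene')
i=cv2.resize(c['img'][165:230,255:330],None,fx=10,fy=9,interpolation=cv2.INTER_NEAREST).astype(float)
i=(255*(i/255)**.45).astype(np.uint8)
for x in(-11,11):
  for y in(-14.5,14.5):
    q=proj(c,p+R@[x/1e3,y/1e3,.073]); cv2.circle(i,(int((q[0]-255+.5)*10),int((q[1]-165+.5)*9)),3,(255,0,0) if y<0 else (0,255,0),-1)
cv2.imwrite('pics/s3.png',i[...,::-1])
"
```

```text
t 3.4 p [ 477.  -239.1  194.7] yaw 147.9 tilt [-0.0008  0.0006] F [0.2 0.  0.2] M [ 0.   -0.02 -0.04] w -0.0001 q [-0.6   0.4  -0.39  0.78  0.   -0.04]
```

View pics/s3.png

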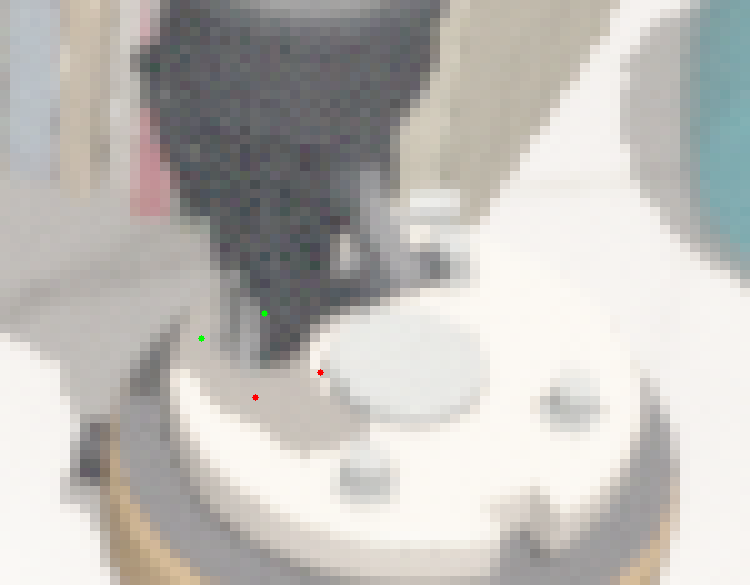

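The shut fingertip's lower end is at about (260,360) in this crop, which fits a 73 mm finger length (tip at z ≈ 0.121). It is over the gap between the near and left studs. Next I go down 24 mm.

Request:
{"fn": "apply_moves", "kwargs": {"plan": [[[0,0,4,0,0,0,0],[0,0,4,0,0,0,0],[0,0,4,0,0,0,0],[0,0,4,0,0,0,0],[0,0,4,0,0,0,0],[0,0,3,0,0,0,0],[0,0,1,0,0,0,0],[0,0,0,0,0,0,0],[0,0,0,0,0,0,0],[0,0,0,0,0,0,0]]]}}

```text
time_s: 4.45
tcp_pos: [0.4761, -0.2404, 0.17]
ee_rot: [0.873, 3.017, -0.001]
contact_force: [0.8, -0.6, 0.8]
width: 0.0001
```

```bash
cat >> h.py <<'E'
H=np.array([515,-272.])
def fing():
    o,R=state(); d=np.array(o['tcp_pos'])[:2]*1e3-H
    print('finger r',np.hypot(*d).round(1),'theta',(np.degrees(np.arctan2(d[1],d[0]))%360).round(1),'tip z',(o['tcp_pos'][2]*1e3+73*R[2,2]).round(1))
E
python3 -c "
from h import *
fing()
c=cap('scene'); crop(c,240,150,340,240,7,'pics/s4.png')"
```

```text
t 4.45 p [ 476.1 -240.4  170. ] yaw 147.7 tilt [ 0.0007 -0.0008] F [ 0.8 -0.6  0.8] M [ 0.02 -0.03  0.03] w 0.0001 q [-0.61  0.42 -0.42  0.72 -0.   -0.04]
finger r 50.2 theta 140.9 tip z 97.0
```

View pics/s4.png

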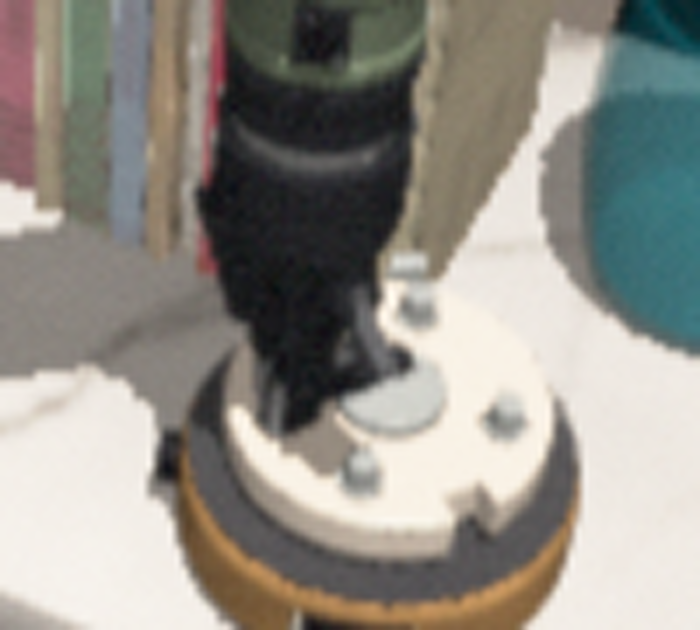

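```bash
python3 -c "
from h import *
o,R=state();p=np.array(o['tcp_pos'])
c=cap('scene'); print('cam',-c['R'].T@c['tvec'])
for n,(u,v) in dict(gtip=(278,430),dark=(405,360),gbar=(355,295),gbarlow=(385,348)).items():
  for z in (.097,.11,.13):
    q=ray(c,240+u/7,150+v/7,z); print(n,z,(R.T@(q-p)*1e3).round(0))
i=cv2.resize(c['img'][180:225,265:310],None,fx=13,fy=13,interpolation=cv2.INTER_NEAREST).astype(float)
cv2.imwrite('pics/s5.png',(255*(i/255)**.45).astype(np.uint8)[...,::-1])
c=cap('top');i=cv2.resize(c['img'][140:225,255:350],None,fx=7,fy=7,interpolation=cv2.INTER_NEAREST).astype(float)
cv2.imwrite('pics/t5.png',(255*(i/255)**.45).astype(np.uint8)[...,::-1])
"
```

```text
t 4.5 p [ 476.1 -240.4  170. ] yaw 147.7 tilt [ 0.0009 -0.0009] F [-1.  -0.1  0.2] M [-0.06 -0.01  0.05] w -0.0001 q [-0.61  0.42 -0.42  0.72 -0.   -0.04]
cam [-0.17366222 -0.48162522  0.89069794]
gtip 0.097 [ 5. -4. 73.]
gtip 0.11 [ 11. -13.  60.]
gtip 0.13 [ 22. -27.  40.]
dark 0.097 [-64.   2.  73.]
dark 0.11 [-56.  -7.  60.]
dark 0.13 [-44. -21.  40.]
gbar 0.097 [-67.  45.  73.]
gbar 0.11 [-59.  35.  60.]
gbar 0.13 [-47.  20.  40.]
gbarlow 0.097 [-61.  12.  73.]
gbarlow 0.11 [-53.   3.  60.]
gbarlow 0.13 [-41. -11.  40.]
```

View pics/s5.png

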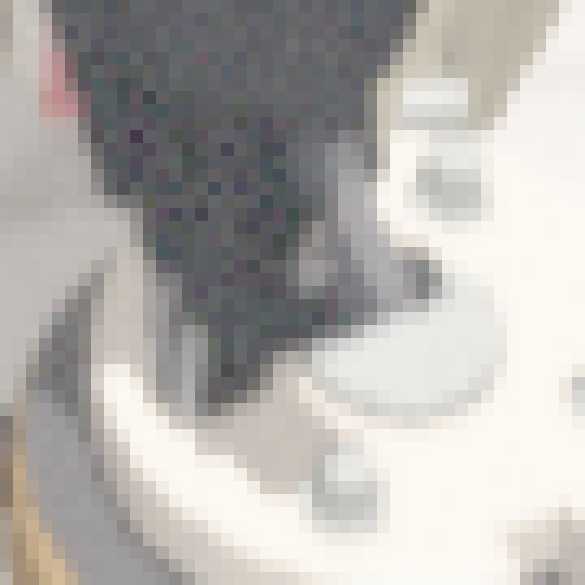

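View pics/t5.png

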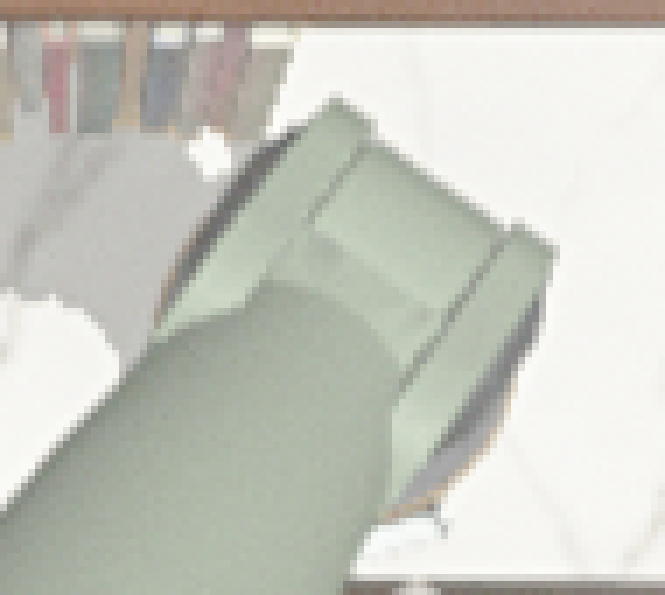

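Request:
{"fn": "apply_moves", "kwargs": {"plan": [[[0.1,-4.4,0,0,0,-4.3,0],[0.1,-4.4,0,0,0,-4.3,0],[0.1,-4.4,0,0,0,-4.3,0],[0.1,-4.4,0,0,0,-4.3,0],[0.1,-4.4,0,0,0,-4.3,0],[0,-4.4,0,0,0,-4.3,0],[0,-4.4,0,0,0,-4.3,0],[0,-4.4,0,0,0,-4.3,0],[0,0,0,0,0,0,0],[0,0,0,0,0,0,0]]]}}

```text
time_s: 5.6
tcp_pos: [0.4659, -0.2728, 0.1707]
ee_rot: [-0.097, 3.137, 0.004]
contact_force: [-1.2, -0.5, -0.3]
width: 0.0001
```

```bash
python3 -c "
from h import *
fing()
c=cap('scene'); crop(c,240,150,340,240,7,'pics/s6.png')"
```

```text
t 5.6 p [ 465.9 -272.8  170.7] yaw 183.5 tilt [0.0031 0.0025] F [-1.2 -0.5 -0.3] M [-0.02  0.02  0.03] w 0.0001 q [-0.67  0.43 -0.4   0.73  0.   -0.73]
finger r 49.1 theta 180.9 tip z 97.7
```

View pics/s6.png

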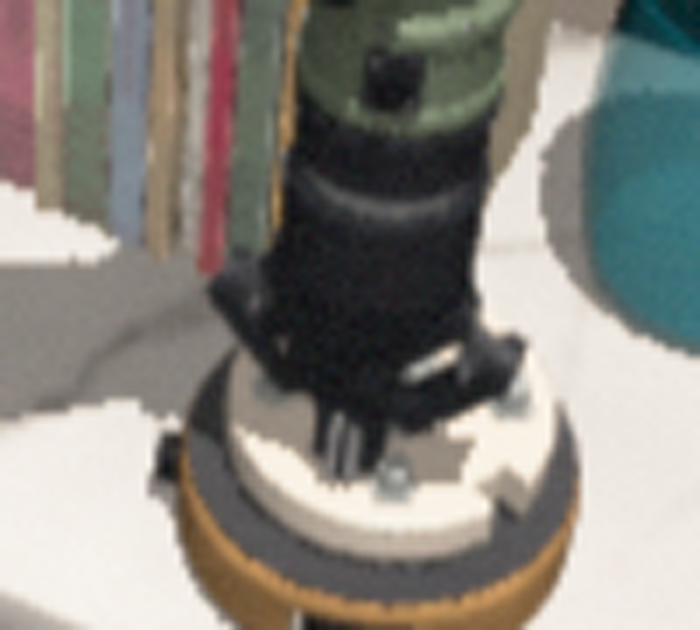

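The picture now shows both knuckles, standing well above the disc, and the fingertip against the near stud at (395,475). The stud has started to move, so I keep pushing.

Request:
{"fn": "apply_moves", "kwargs": {"plan": [[[0.1,-4.4,0.1,0,0,-4.8,0],[0.1,-4.4,0.1,0,0,-4.8,0],[0.1,-4.4,0.1,0,0,-4.8,0],[0.1,-4.4,0.1,0,0,-4.8,0],[0,-4.4,0.1,0,0,-4.8,0],[0,-4.4,0.1,0,0,-4.8,0],[0,-4.4,0,0,0,-4.8,0],[0,-4.4,0,0,0,-4.8,0],[0,0,0,0,0,0,0],[0,0,0,0,0,0,0]]]}}

```text
time_s: 6.65
tcp_pos: [0.4752, -0.3007, 0.1705]
ee_rot: [-1.15, 2.923, 0.015]
contact_force: [-0.7, -0.5, 1.2]
width: -0.0002
```

```bash
python3 -c "
from h import *
fing()
c=cap('scene'); crop(c,240,150,340,240,7,'pics/s7.png')"
```

```text
t 6.65 p [ 475.2 -300.7  170.5] yaw 223.0 tilt [-0.0034  0.009 ] F [-0.7 -0.5  1.2] M [-0.    0.02 -0.05] w -0.0002 q [-0.7   0.48 -0.33  0.77  0.   -1.45]
finger r 49.1 theta 215.8 tip z 97.5
```

View pics/s7.png

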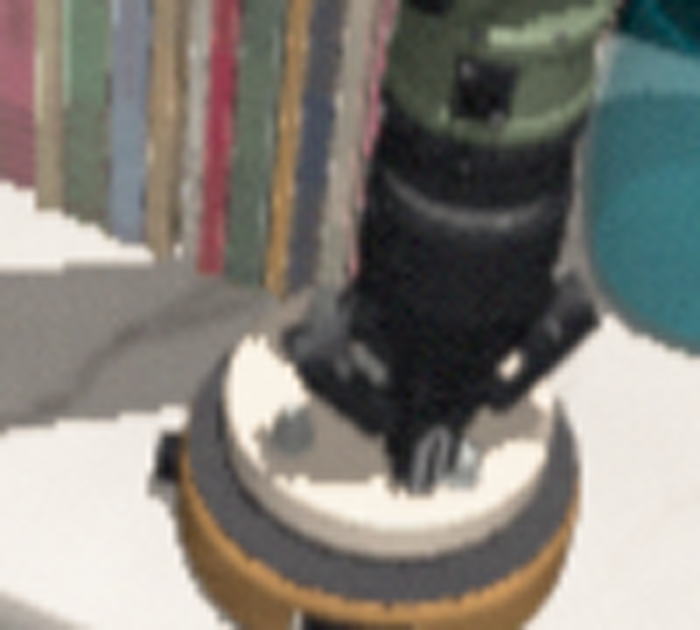

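Request:
{"fn": "apply_moves", "kwargs": {"plan": [[[0.4,-4.4,0,0,0,-3.8,0],[0.4,-4.4,0,0,0,-3.8,0],[0.3,-4.4,0,0,0,-3.8,0],[0.3,-4.4,0,0,0,-3.8,0],[0.2,-4.4,0,0,0,-3.8,0],[0.2,-4.4,0,0,0,-3.8,0],[0,0,0,0,0,0,0],[0,5,0,0,0,0,0],[0,5,0,0,0,0,0],[0,0,0,0,0,0,0]]]}}

```text
time_s: 7.7
tcp_pos: [0.482, -0.3104, 0.17]
ee_rot: [1.707, -2.635, -0.025]
contact_force: [-0.8, -0.2, -0.2]
width: -0.0002
```

```bash
python3 -c "
from h import *
fing()
c=cap('scene'); crop(c,240,150,340,240,7,'pics/s8.png')"
```

```text
t 7.7 p [ 482.  -310.4  170. ] yaw 245.9 tilt [-0.01    0.0124] F [-0.8 -0.2 -0.2] M [-0.   -0.04 -0.03] w -0.0002 q [-0.7   0.5  -0.3   0.79  0.   -1.85]
finger r 50.6 theta 229.4 tip z 97.0
```

View pics/s8.png

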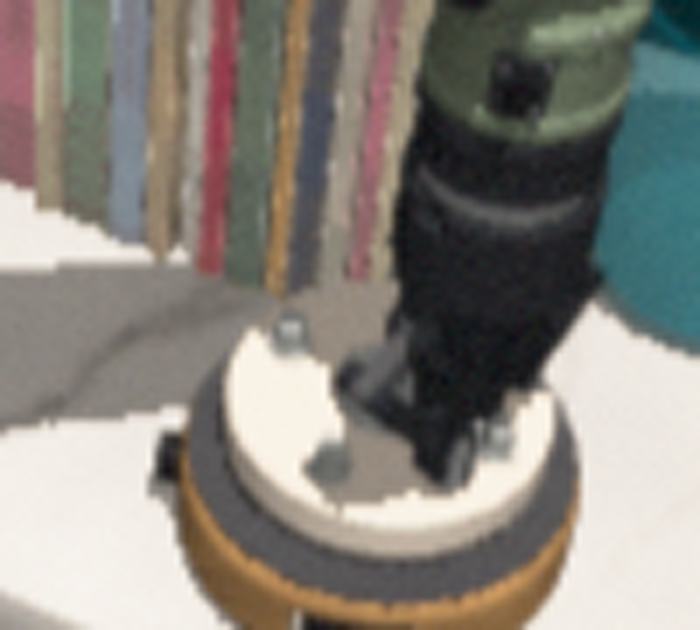

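```bash
cat >> h.py <<'E'
def ang(c,pts,u0,v0,s,hub=(512.4,-273.3),z=.1075):
    for x,y in pts:
        e=ray(c,u0+(x+.5)/s-.5,v0+(y+.5)/s-.5,z)[:2]*1e3-hub; print('r',np.hypot(*e).round(1),'ang',(np.degrees(np.arctan2(e[1],e[0]))%360).round(1))
E
python3 -c "
from h import *
c=cap('scene');ang(c,[(329,456),(292,323),(500,428)],240,150,7)"
```

```text
r 53.1 ang 173.2
r 51.2 ang 81.2
r 50.1 ang 263.7
```

The disc has turned about 71°, and about 72° remain. Next I lift, turn back and come in behind the next stud (at about 172°).

Request:
{"fn": "apply_moves", "kwargs": {"plan": [[[0,0,-8,0,0,0,0],[0,0,-10,0,0,0,0],[0,0,-10,0,0,0,0],[0,0,-5,0,0,8,0],[0,0,0,0,0,8,0],[0,0,0,0,0,8,0],[0,0,0,0,0,8,0],[0,0,0,0,0,8,0],[0,0,0,0,0,8,0],[0,0,0,0,0,8,0]]]}}

```text
time_s: 8.8
tcp_pos: [0.4859, -0.3136, 0.2145]
ee_rot: [0.207, -3.134, -0.008]
contact_force: [0.2, -0.1, -0.1]
width: 0.0002
```

```bash
python3 -c "
from h import *
to([480,-234,203])"
```

```text
t 8.8 p [ 485.9 -313.6  214.5] yaw 187.6 tilt [-0.0011  0.0051] F [ 0.2 -0.1 -0.1] M [ 0.04  0.01 -0.02] w 0.0002 q [-0.7   0.45 -0.24  0.88  0.   -0.83]
shift [-4.6 79.6 11.9]
```

Request:
{"fn": "apply_moves", "kwargs": {"plan": [[[-1,16,1,0,0,0,0],[-1,16,1,0,0,0,0],[-1,16,1,0,0,0,0],[-1,16,1,0,0,0,0],[-1,16,1,0,0,0,0],[0,0,1,0,0,8,0],[0,0,0,0,0,8,0],[0,0,0,0,0,8,0],[0,0,0,0,0,8,0],[0,0,0,0,0,8,0]]]}}

```text
time_s: 9.8
tcp_pos: [0.4787, -0.2182, 0.2106]
ee_rot: [-0.892, -3.01, -0.009]
contact_force: [0.1, 0.2, -0.4]
width: 0.0002
```

```bash
python3 -c "
from h import *
to([480,-234,170]);fing()"
```

```text
t 9.8 p [ 478.7 -218.2  210.6] yaw 147.0 tilt [-0.0006  0.0063] F [ 0.1  0.2 -0.4] M [-0.02  0.   -0.03] w 0.0002 q [-0.57  0.37 -0.39  0.82  0.01  0.01]
shift [ -9.9 -12.8  40.5]
t 9.8 p [ 478.7 -218.2  210.6] yaw 147.0 tilt [-0.0006  0.0063] F [ 0.1  0.2 -0.4] M [-0.02  0.   -0.03] w 0.0002 q [-0.57  0.37 -0.39  0.82  0.01  0.01]
finger r 64.9 theta 124.0 tip z 137.6
```

Request:
{"fn": "apply_moves", "kwargs": {"plan": [[[-5,-6,0,0.3,-0.2,0,0],[-5,-6,0,0,0,0,0],[0,-1,0,0,0,0,0],[0,0,6,0,0,0,0],[0,0,7,0,0,0,0],[0,0,7,0,0,0,0],[0,0,7,0,0,0,0],[0,0,7,0,0,0,0],[0,0,6,0,0,0,0],[0,0,0,0,0,0,0]]]}}

```text
time_s: 10.8
tcp_pos: [0.4791, -0.2329, 0.1657]
ee_rot: [-0.874, -3.014, -0.0]
contact_force: [-0.2, -0.2, -0.1]
width: 0.0002
```

```bash
python3 -c "
from h import *
fing()
c=cap('scene'); crop(c,240,150,340,240,7,'pics/s9.png')"
```

```text
t 10.8 p [ 479.1 -232.9  165.7] yaw 147.6 tilt [-0.0027  0.0011] F [-0.2 -0.2 -0.1] M [-0.02  0.06 -0.01] w 0.0002 q [-0.59  0.43 -0.42  0.72 -0.   -0.03]
finger r 53.1 theta 132.5 tip z 92.7
```

View pics/s9.png

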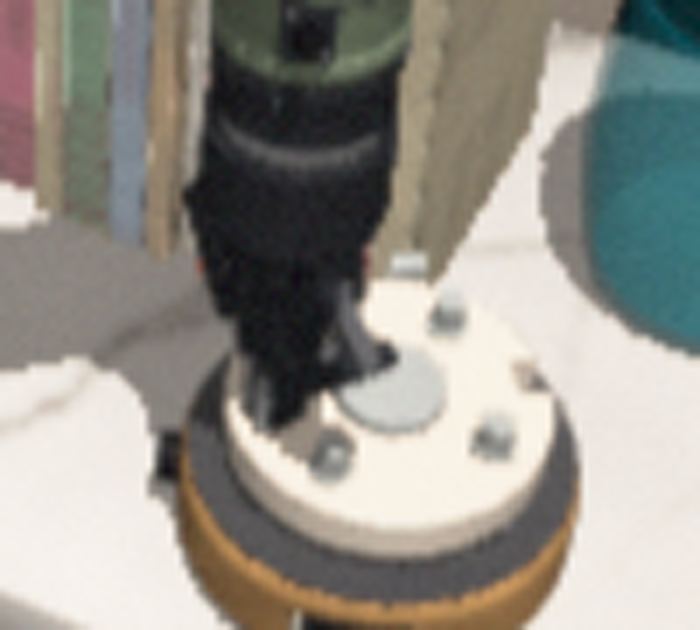

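Request:
{"fn": "apply_moves", "kwargs": {"plan": [[[0,0,-4,0,0,0,0],[0.3,-4.4,0,0,0,-3.6,0],[0.3,-4.4,0,0,0,-3.6,0],[0.3,-4.4,0,0,0,-3.6,0],[0.3,-4.4,0,0,0,-3.6,0],[0.3,-4.4,0,0,0,-3.6,0],[0.3,-4.4,0,0,0,-4,0],[0.3,-4.4,0,0,0,-4,0],[0.2,-4.4,0,0,0,-4,0],[0.2,-4.4,0,0,0,-4,0]]]}}

```text
time_s: 11.85
tcp_pos: [0.4672, -0.2698, 0.1762]
ee_rot: [-0.087, 3.136, 0.002]
contact_force: [-0.1, 2.3, -1.6]
width: -0.0
```

```bash
python3 -c "
from h import *
fing()
c=cap('scene'); crop(c,240,150,340,240,7,'pics/s10.png')"
```

```text
t 11.85 p [ 467.2 -269.8  176.2] yaw 183.2 tilt [0.0041 0.0011] F [-0.1  2.3 -1.6] M [ 0.25 -0.    0.05] w -0.0 q [-0.66  0.43 -0.4   0.74  0.   -0.72]
finger r 47.9 theta 177.4 tip z 103.2
```

View pics/s10.png

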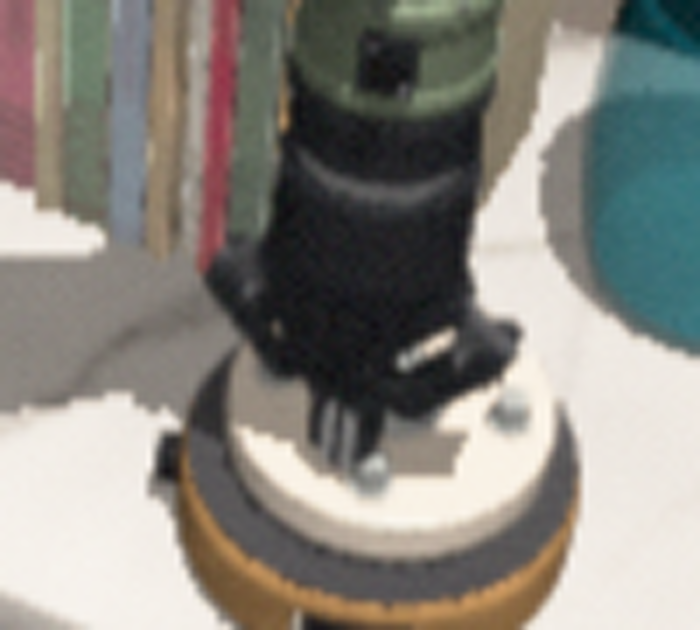

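Request:
{"fn": "apply_moves", "kwargs": {"plan": [[[0.5,0,3,0,0,0,0],[0.5,0,2.5,0,0,0,0],[0.4,-4.4,0.1,0,0,-4.5,0],[0.4,-4.4,0.1,0,0,-4.5,0],[0.4,-4.4,0.1,0,0,-4.5,0],[0.3,-4.4,0,0,0,-4.5,0],[0.3,-4.4,0,0,0,-4.5,0],[0.2,-4.4,0,0,0,-4.5,0],[0.2,-4.4,0,0,0,-4.5,0],[0,0,0,0,0,0,0]]]}}

```text
time_s: 12.9
tcp_pos: [0.4725, -0.2957, 0.1719]
ee_rot: [-0.959, 2.985, 0.009]
contact_force: [0.4, 0.3, 0.3]
width: -0.0003
```

```bash
python3 -c "
from h import *
fing()
c=cap('scene'); crop(c,240,150,340,240,7,'pics/s11.png')"
```

```text
t 12.9 p [ 472.5 -295.7  171.9] yaw 215.6 tilt [0.0045 0.0075] F [0.4 0.3 0.3] M [-0.1  -0.02 -0.03] w -0.0003 q [-0.7   0.46 -0.35  0.76  0.01 -1.32]
finger r 48.6 theta 209.1 tip z 98.9
```

View pics/s11.png

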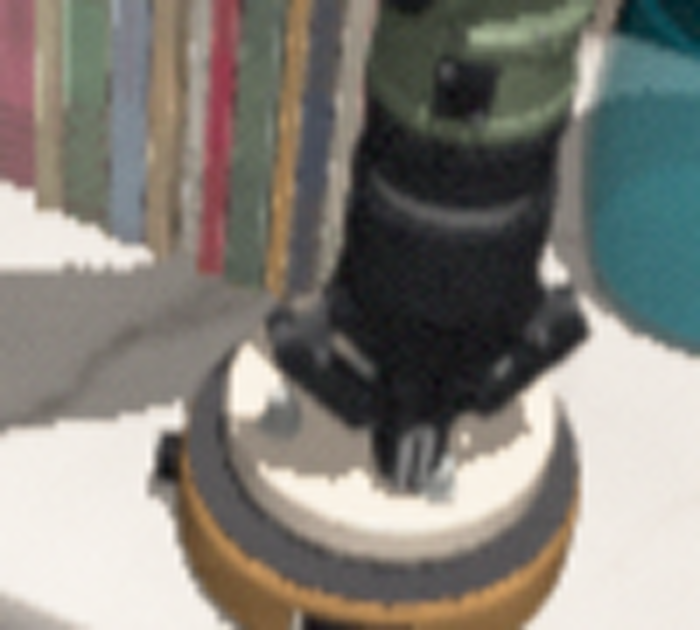

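```bash
python3 -c "
from h import *
c=cap('scene');ang(c,[(283,405),(440,477)],240,150,7)"
```

```text
r 50.2 ang 136.7
r 56.3 ang 222.4
```

Request:
{"fn": "apply_moves", "kwargs": {"plan": [[[0.4,-3.2,0,0,0,-3,0],[0.4,-3.2,0,0,0,-3,0],[0.3,-3.2,0,0,0,-3,0],[0.3,-3.2,0,0,0,-3,0],[0,0,0,0,0,0,0],[0,5,0,0,0,0,0],[0,5,0,0,0,0,0],[0,0,-12,0,0,0,0],[0,0,-15,0,0,0,0],[0,0,-15,0,0,0,0]]]}}

```text
time_s: 14.0
tcp_pos: [0.4679, -0.2949, 0.214]
ee_rot: [-1.258, 2.876, 0.022]
contact_force: [0.1, -0.1, -0.4]
width: 0.0001
```

```bash
python3 -c "
from h import *
fing()
to([400,-290,230])
c=cap('scene'); crop(c,240,150,340,240,7,'pics/s12.png')"
```

```text
t 14.0 p [ 467.9 -294.9  214. ] yaw 227.2 tilt [-0.0031  0.0136] F [ 0.1 -0.1 -0.4] M [ 0.03 -0.02 -0.01] w 0.0001 q [-0.7   0.41 -0.31  0.86  0.01 -1.52]
finger r 52.3 theta 205.9 tip z 141.0
t 14.0 p [ 467.9 -294.9  214. ] yaw 227.2 tilt [-0.0031  0.0136] F [ 0.1 -0.1 -0.4] M [ 0.03 -0.02 -0.01] w 0.0001 q [-0.7   0.41 -0.31  0.86  0.01 -1.52]
shift [ 42.4  53.4 -15.7]
```

View pics/s12.png

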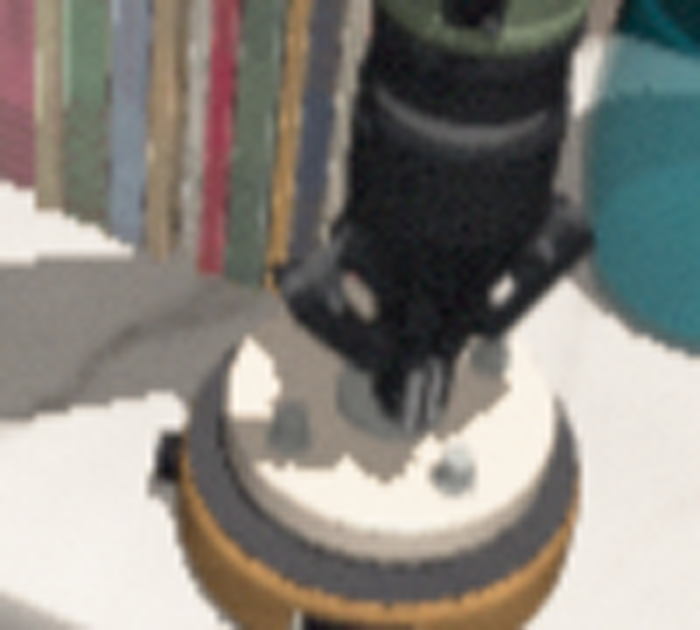

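Request:
{"fn": "apply_moves", "kwargs": {"plan": [[[0,10,-20,0,0,0,0],[-11,40,-6,0,0,3,0],[-11,40,0,0,0,3,0],[-11,40,0,0,0,3,0],[-11,40,0,0,0,3,0],[0,0,0,0,0,6,0],[0,0,0,0,0,6,0],[0,0,0,0,0,6,0],[0,0,0,0,0,6,0],[0,0,0,0,0,6,0]]]}}

```text
time_s: 15.05
tcp_pos: [0.3835, -0.137, 0.2496]
ee_rot: [-0.089, 3.129, 0.004]
contact_force: [-0.3, 0.2, 0.6]
width: -0.0003
```

```bash
python3 -c "
from h import *
state()
c=cap('top'); crop(c,265,150,345,225,8,'pics/t13.png')
c=cap('scene'); crop(c,250,175,340,260,8,'pics/s13.png')"
```

```text
t 15.05 p [ 383.5 -137.   249.6] yaw 183.3 tilt [0.0114 0.0031] F [-0.3  0.2  0.6] M [-0.    0.03  0.01] w -0.0003 q [-0.53  0.11 -0.63  0.83  0.01 -0.59]
```

View pics/s13.png

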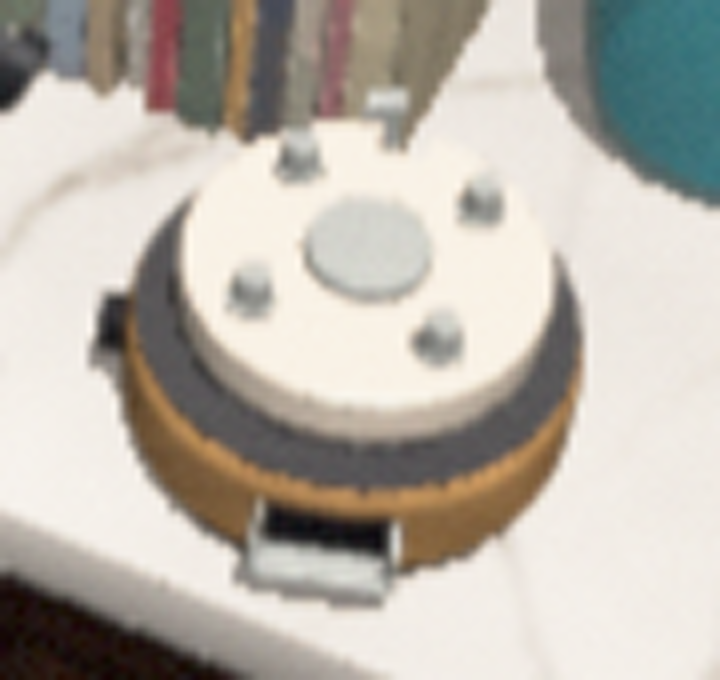

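View pics/t13.png

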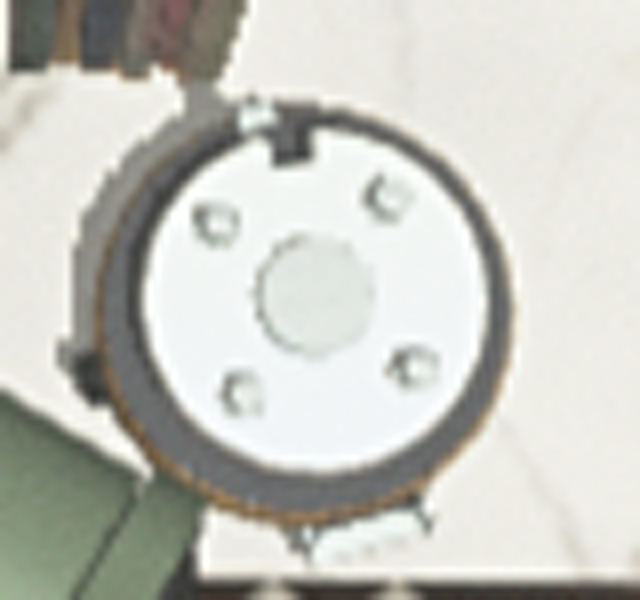

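Notch at about (293,148) in the top crop and post at (258,115): a few degrees are left. I'll measure using the mean of the four studs as the centre.

```bash
cat > m.py <<'E'
from h import *
def meas(c,studs,post,chute,notch,u0,v0,s,zo=0):
    f=lambda p,z: ray(c,u0+(p[0]+.5)/s-.5,v0+(p[1]+.5)/s-.5,z)[:2]*1e3
    P=np.array([f(p,.1075-zo) for p in studs]); C=P.mean(0); e=P-C
    a=np.degrees(np.arctan2(e[:,1],e[:,0]))-np.array([45,135,225,315]); a=(a+180)%360-180
    g=lambda p,z:(lambda d:(np.hypot(*d).round(1),np.degrees(np.arctan2(d[1],d[0])).round(1)))(f(p,z)-C)
    print('C',C.round(1),'r',np.hypot(*e.T).round(1),'yaws',a.round(1),'mean',a.mean().round(1),'post',g(post,.096),'chute',g(chute,.03),'notch',g(notch,.0915-zo))
E
python3 -c "
from m import *
T=cap('top');S=cap('scene')
meas(T,[(216,221),(240,393),(414,366),(387,197)],(257,116),(365,535),(294,147),265,150,8)
meas(S,[(299,147),(251,281),(440,332),(481,195)],(387,100),(325,550),(393,135),250,175,8)
"
```

```text
C [ 517.3 -268.9] r [49.3 50.2 49.3 49.5] yaws [8.7 8.8 9.5 8.8] mean 8.9 post (np.float64(77.9), np.float64(16.9)) chute (np.float64(96.5), np.float64(-162.8)) notch (np.float64(63.1), np.float64(6.4))
C [ 508.9 -273.8] r [50.5 49.  50.2 49. ] yaws [8.8 9.  8.9 8.7] mean 8.8 post (np.float64(83.4), np.float64(17.1)) chute (np.float64(85.7), np.float64(-162.4)) notch (np.float64(69.5), np.float64(13.6))
```

Both views give a disc yaw of 8.9°. The mill is at about 17.2°, so about 8.3° more is needed. I go back behind the same stud, which is now at 234°.

```bash
python3 -c "
from h import *
to([468,-289,215],[468,-289,172])"
```

```text
t 15.25 p [ 383.5 -137.2  249.4] yaw 183.7 tilt [0.011  0.0033] F [-0.7 -0.  -0.6] M [-0.01 -0.06  0.01] w -0.0 q [-0.53  0.11 -0.63  0.83  0.01 -0.59]
shift [ -74.3 -157.    34.8]
shift [ 0.5 -0.1 43. ]
```

Request:
{"fn": "apply_moves", "kwargs": {"plan": [[[-15,-31,5,0.2,0.6,0,0],[-15,-31,5,0,0,0,0],[-15,-31,5,0,0,0,0],[-15,-31,5,0,0,0,0],[-14,-30,5,0,0,0,0],[0,0,0,0,0,-7,0],[0,0,0,0,0,-7,0],[0,0,0,0,0,-7,0],[0,0,0,0,0,-7,0],[0,0,0,0,0,-5,0]]]}}

```text
time_s: 16.25
tcp_pos: [0.471, -0.293, 0.2221]
ee_rot: [-1.049, 2.961, -0.002]
contact_force: [-0.7, 0.8, -0.4]
width: 0.0
```

```bash
python3 -c "
from h import *
fing()
to([468,-289,172])"
```

```text
t 16.25 p [ 471.  -293.   222.1] yaw 219.0 tilt [ 0.0008 -0.0008] F [-0.7  0.8 -0.4] M [-0.01 -0.02  0.06] w 0.0 q [-0.69  0.4  -0.3   0.86 -0.   -1.37]
finger r 48.8 theta 205.6 tip z 149.1
t 16.25 p [ 471.  -293.   222.1] yaw 219.0 tilt [ 0.0008 -0.0008] F [-0.7  0.8 -0.4] M [-0.01 -0.02  0.06] w 0.0 q [-0.69  0.4  -0.3   0.86 -0.   -1.37]
shift [-0.2  5.1 50.1]
```

Request:
{"fn": "apply_moves", "kwargs": {"plan": [[[0,3,5,0,0,0,0],[0,0,6,0,0,0,0],[0,0,6,0,0,0,0],[0,0,6,0,0,0,0],[0,0,6,0,0,0,0],[0,0,6,0,0,0,0],[0,0,6,0,0,0,0],[0,0,5,0,0,0,0],[0,0,2,0,0,0,0],[0,0,0,0,0,0,0]]]}}

```text
time_s: 17.25
tcp_pos: [0.4684, -0.2902, 0.1686]
ee_rot: [1.046, -2.962, -0.001]
contact_force: [0.3, 0.2, 0.8]
width: -0.0001
```

```bash
python3 -c "
from h import *
fing()"
```

```text
t 17.25 p [ 468.4 -290.2  168.6] yaw 218.9 tilt [-0.001   0.0006] F [0.3 0.2 0.8] M [ 0.01 -0.01 -0.01] w -0.0001 q [-0.69  0.46 -0.37  0.74 -0.   -1.37]
finger r 50.0 theta 201.3 tip z 95.6
```

Request:
{"fn": "apply_moves", "kwargs": {"plan": [[[0.8,-3,0,0,0,-2.5,0],[0.8,-3,0,0,0,-2.5,0],[0.8,-3,0,0,0,-2.5,0],[0.7,-3,0,0,0,-2.5,0],[0.7,-3,0,0,0,-2.5,0],[0.7,-3,0,0,0,-2.5,0],[0.6,-2.5,0,0,0,-2,0],[0,0,0,0,0,0,0],[0,0,0,0,0,0,0],[0,0,0,0,0,0,0]]]}}

```text
time_s: 18.25
tcp_pos: [0.4792, -0.3067, 0.1695]
ee_rot: [1.488, -2.766, -0.007]
contact_force: [0.4, 0.3, -0.4]
width: -0.0002
```

```bash
python3 -c "
from h import *
fing()
c=cap('scene'); crop(c,250,175,340,260,8,'pics/s14.png')"
```

```text
t 18.25 p [ 479.2 -306.7  169.5] yaw 236.6 tilt [-0.0023  0.0039] F [ 0.4  0.3 -0.4] M [0.05 0.03 0.02] w -0.0002 q [-0.7   0.49 -0.32  0.77  0.   -1.69]
finger r 49.9 theta 224.1 tip z 96.5
```

View pics/s14.png

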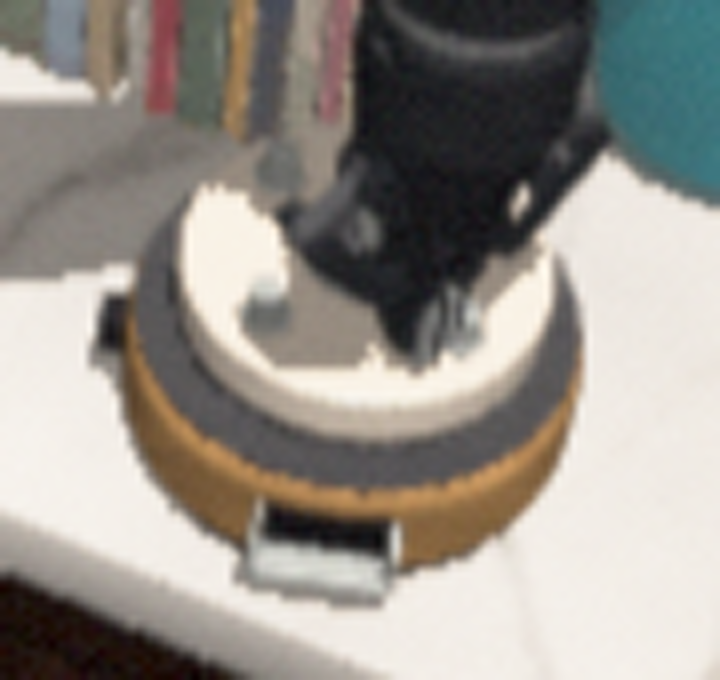

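```bash
python3 -c "
from h import *
c=cap('scene');ang(c,[(267,289),(281,158),(463,320)],250,175,8,(508.9,-273.8))
ang(c,[(299,147),(251,281),(440,332)],250,175,8,(508.9,-273.8))"
```

```text
r 46.0 ang 151.2
r 49.3 ang 64.3
r 50.0 ang 245.9
r 50.6 ang 53.8
r 49.0 ang 143.9
r 50.1 ang 233.9
```

The stud angles put the yaw at about 16–20°, close to the target. I'll back off and re-measure with a clear view.

Request:
{"fn": "apply_moves", "kwargs": {"plan": [[[0,5,0,0,0,0,0],[0,5,0,0,0,0,0],[0,0,-12,0,0,0,0],[0,0,-20,0,0,0,0],[0,10,-20,0,0,0,0],[-11,40,-6,0,0,5,0],[-11,40,0,0,0,5,0],[-11,40,0,0,0,5,0],[-11,40,0,0,0,5,0],[0,0,0,0,0,5,0]]]}}

```text
time_s: 19.35
tcp_pos: [0.368, -0.1547, 0.2357]
ee_rot: [-0.822, 3.028, -0.003]
contact_force: [0.2, 0.2, 0.8]
width: 0.0
```

```bash
python3 -c "
from h import *
state()
c=cap('top'); crop(c,265,150,345,225,8,'pics/t15.png')
c=cap('scene'); crop(c,250,175,340,260,8,'pics/s15.png')"
```

```text
t 19.35 p [ 368.  -154.7  235.7] yaw 210.4 tilt [ 0.0044 -0.0009] F [0.2 0.2 0.8] M [-0.03  0.03 -0.02] w 0.0 q [-0.58  0.11 -0.66  0.79  0.   -1.11]
```

View pics/s15.png

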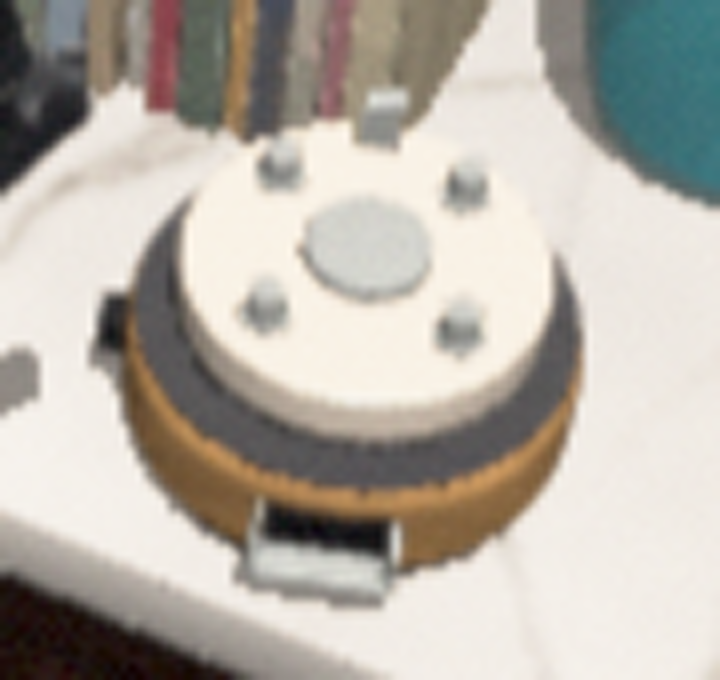

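View pics/t15.png

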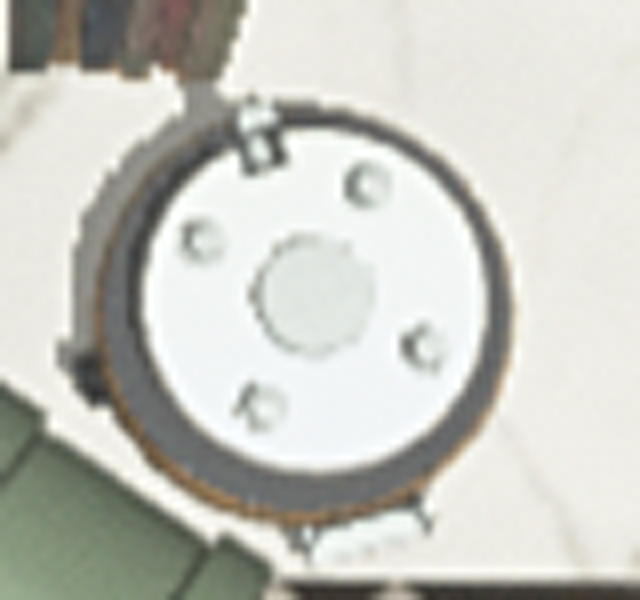

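The key now shows through the notch as a bright patch at (260,150) in the top view, centred with dark margins on both sides.

```bash
python3 -c "
from m import *
T=cap('top');S=cap('scene')
meas(T,[(202,241),(260,407),(424,346),(367,184)],(258,115),(365,535),(261,155),265,150,8)
meas(S,[(279,157),(267,298),(461,319),(467,178)],(387,100),(325,550),(393,135),250,175,8)
to([515,-271,215],[515,-271,175])
"
```

```text
C [ 517.2 -268.5] r [49.7 50.6 49.  50.1] yaws [19.9 20.3 20.4 19.5] mean 20.0 post (np.float64(78.2), np.float64(16.2)) chute (np.float64(96.5), np.float64(-162.6)) notch (np.float64(62.6), np.float64(18.8))
C [ 509.4 -273.9] r [50.  49.2 49.4 49.3] yaws [20.1 20.4 20.  19.7] mean 20.1 post (np.float64(83.0), np.float64(17.2)) chute (np.float64(86.1), np.float64(-162.5)) notch (np.float64(69.1), np.float64(13.8))
t 19.55 p [ 372.1 -159.4  236.3] yaw 210.6 tilt [ 0.0088 -0.005 ] F [-1.   0.4  0. ] M [ 0.02  0.06 -0.04] w 0.0 q [-0.59  0.12 -0.65  0.79  0.   -1.12]
shift [ -66.1 -168.5   23.1]
shift [ 0.2  0.4 40. ]
```

```bash
python3 -c "
from h import *
c=cap('top'); crop(c,285,158,310,178,28,'pics/t16.png')"
```

```text
(no output)
```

View pics/t16.png

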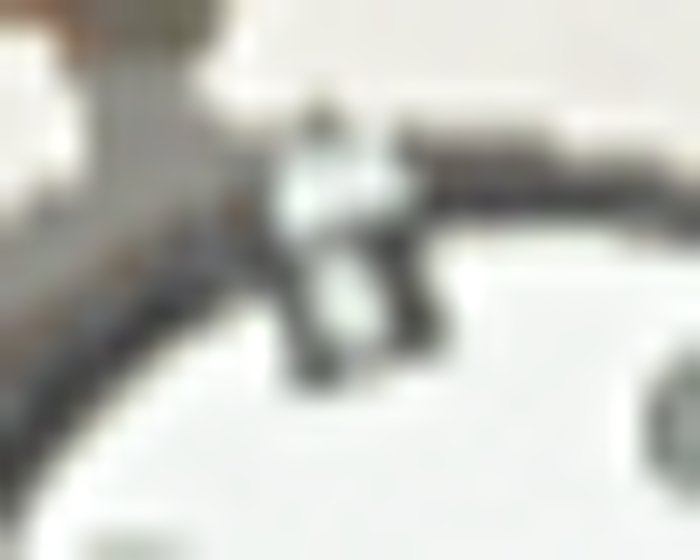

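```bash
python3 -c "
from h import *
c=cap('top')
for nm,p,z in [('key',(350,295),.0675),('keyin',(362,340),.0675),('keyout',(335,250),.0675),('post',(342,190),.096),('notchL',(320,375),.0915),('notchR',(430,340),.0915)]:
  print(nm);ang(c,[p],285,158,28,(517.2,-268.6),z)"
```

```text
key
r 68.9 ang 16.0
keyin
r 63.3 ang 16.1
keyout
r 74.6 ang 16.2
post
r 77.1 ang 16.7
notchL
r 58.0 ang 24.7
notchR
r 58.1 ang 11.3
```

Stud fits in both views put the disc at about 20°. Key, post and chute put the mill at about 16–17.5°, so it is about 3° too far, uncomfortably near the 4° limit. I'll nudge it back about 3° clockwise, pushing stud 2 (at 155°) from the near side.

```bash
python3 -c "
from h import *
to([466,-287,225])"
```

```text
t 19.65 p [ 372.1 -159.6  235.8] yaw 210.5 tilt [ 0.0079 -0.0042] F [0.2 0.2 0.6] M [0.02 0.01 0.04] w -0.0001 q [-0.59  0.12 -0.65  0.79  0.   -1.12]
shift [ -16.2 -157.3   12.1]
```

Request:
{"fn": "apply_moves", "kwargs": {"plan": [[[-4,-39,0,-0.4,0.3,0,0],[-4,-39,0,0,0,0,0],[-4,-39,0,0,0,0,0],[-4,-39,0,0,0,0,0],[0,0,2,0,0,6,0],[0,0,2,0,0,6,0],[0,0,2,0,0,6,0],[0,0,2,0,0,6,0],[0,0,0,0,0,0,0],[0,0,0,0,0,0,0]]]}}

```text
time_s: 20.65
tcp_pos: [0.47, -0.2992, 0.2222]
ee_rot: [0.157, -3.133, -0.004]
contact_force: [0.4, -0.2, 0.4]
width: -0.0001
```

```bash
python3 -c "
from h import *
fing();to([468,-289,170])"
```

```text
t 20.65 p [ 470.  -299.2  222.2] yaw 185.7 tilt [-0.0044  0.0025] F [ 0.4 -0.2  0.4] M [-0.02 -0.01 -0.02] w -0.0001 q [-0.7   0.41 -0.29  0.88 -0.   -0.8 ]
finger r 52.5 theta 211.1 tip z 149.2
t 20.65 p [ 470.  -299.2  222.2] yaw 185.7 tilt [-0.0044  0.0025] F [ 0.4 -0.2  0.4] M [-0.02 -0.01 -0.02] w -0.0001 q [-0.7   0.41 -0.29  0.88 -0.   -0.8 ]
shift [ 0.8 10.2 52.3]
```

Request:
{"fn": "apply_moves", "kwargs": {"plan": [[[0,5,4,0,0,0,0],[0,4,6,0,0,0,0],[0,0,6,0,0,0,0],[0,0,6,0,0,0,0],[0,0,6,0,0,0,0],[0,0,6,0,0,0,0],[0,0,6,0,0,0,0],[0,0,6,0,0,0,0],[0,0,5,0,0,0,0],[0,0,0,0,0,0,0]]]}}

```text
time_s: 21.65
tcp_pos: [0.4685, -0.2892, 0.1661]
ee_rot: [0.165, -3.132, -0.005]
contact_force: [-0.9, -0.0, -0.3]
width: -0.0001
```

```bash
python3 -c "
from h import *
fing()
c=cap('scene'); crop(c,250,175,340,260,8,'pics/s17.png')"
```

```text
t 21.65 p [ 468.5 -289.2  166.1] yaw 186.0 tilt [-0.0052  0.0032] F [-0.9 -0.  -0.3] M [ 0.02 -0.    0.06] w -0.0001 q [-0.69  0.46 -0.37  0.74 -0.   -0.79]
finger r 49.5 theta 200.3 tip z 93.1
```

View pics/s17.png

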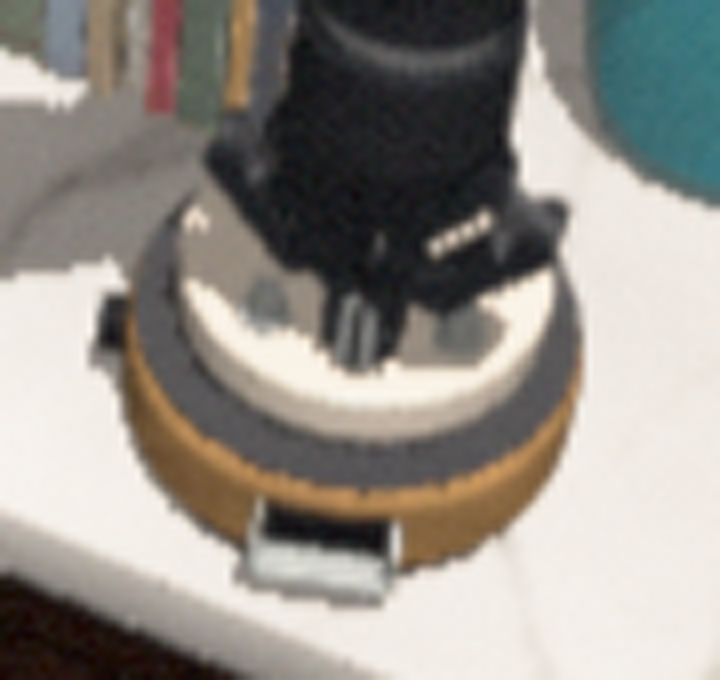

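Request:
{"fn": "apply_moves", "kwargs": {"plan": [[[0,0,-3,0,0,0,0],[0.4,4,0,0,0,1,0],[0.2,4,0,0,0,1,0],[0,4,0,0,0,1,0],[0,3.5,0,0,0,1,0],[-0.2,2.5,0,0,0,1,0],[-0.2,2,0,0,0,0,0],[0,0,0,0,0,0,0],[0,0,0,0,0,0,0],[0,0,0,0,0,0,0]]]}}

```text
time_s: 22.7
tcp_pos: [0.4678, -0.2681, 0.1713]
ee_rot: [0.017, -3.139, -0.001]
contact_force: [-0.4, -1.0, -0.4]
width: 0.0
```

```bash
python3 -c "
from h import *
fing()
c=cap('scene'); crop(c,250,175,340,260,8,'pics/s18.png')"
```

```text
t 22.7 p [ 467.8 -268.1  171.3] yaw 180.6 tilt [-0.0029  0.0005] F [-0.4 -1.  -0.4] M [-0.   -0.01 -0.02] w 0.0 q [-0.66  0.43 -0.4   0.74 -0.   -0.67]
finger r 47.4 theta 175.3 tip z 98.3
```

View pics/s18.png

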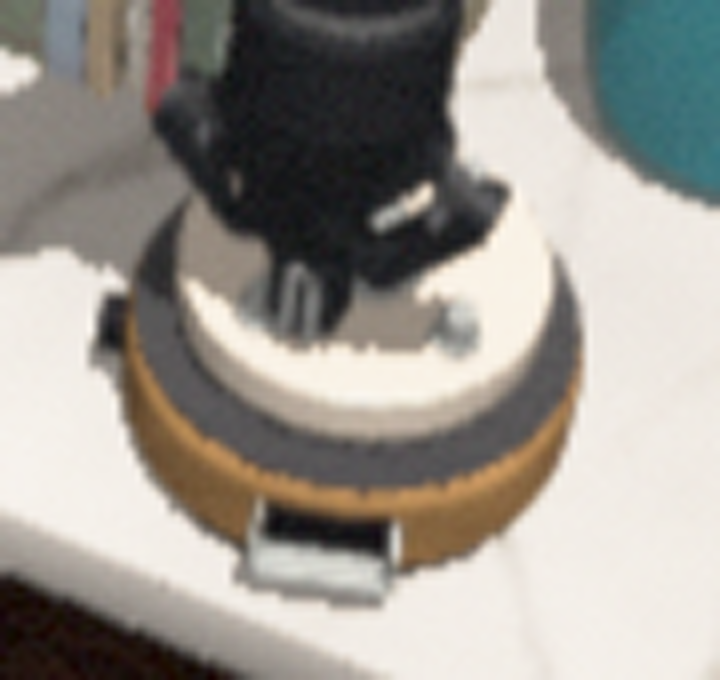

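```bash
python3 -c "
import cv2,numpy as np
a=cv2.imread('pics/s15.png',0)
def m(t):
  b=cv2.imread(t,0); p=a[300:358,436:486]; w=b[285:375,420:502]
  r=cv2.matchTemplate(w,p,cv2.TM_CCOEFF_NORMED); _,v,_,l=cv2.minMaxLoc(r); print(t,v,l[0]-16,l[1]-15)
m('pics/s15.png');m('pics/s18.png');m('pics/s13.png')
"
```

```text
pics/s15.png 1.0 0 0
pics/s18.png 0.7136110067367554 -4 -3
pics/s13.png 0.9167860150337219 -16 11
```

Request:
{"fn": "apply_moves", "kwargs": {"plan": [[[0,-5,0,0,0,0,0],[0,-5,0,0,0,0,0],[0,0,-12,0,0,0,0],[0,0,-20,0,0,0,0],[10,10,-20,0,0,0,0],[22,35,-4,0,0,0,0],[22,35,0,0,0,0,0],[22,35,0,0,0,0,0],[22,35,0,0,0,0,0],[0,0,0,0,0,0,0]]]}}

```text
time_s: 23.75
tcp_pos: [0.3664, -0.1283, 0.2342]
ee_rot: [-0.009, 3.139, -0.001]
contact_force: [0.1, -0.4, -0.2]
width: -0.0003
```

```bash
python3 -c "
from h import *
state()
c=cap('top'); crop(c,265,150,345,225,8,'pics/t19.png'); crop(c,285,158,310,178,28,'pics/t19z.png')
c=cap('scene'); crop(c,250,175,340,260,8,'pics/s19.png')"
```

```text
t 23.75 p [ 366.4 -128.3  234.2] yaw 180.3 tilt [ 0.0022 -0.0008] F [ 0.1 -0.4 -0.2] M [-0.12 -0.03  0.01] w -0.0003 q [-0.53  0.1  -0.69  0.79  0.   -0.53]
```

View pics/s19.png

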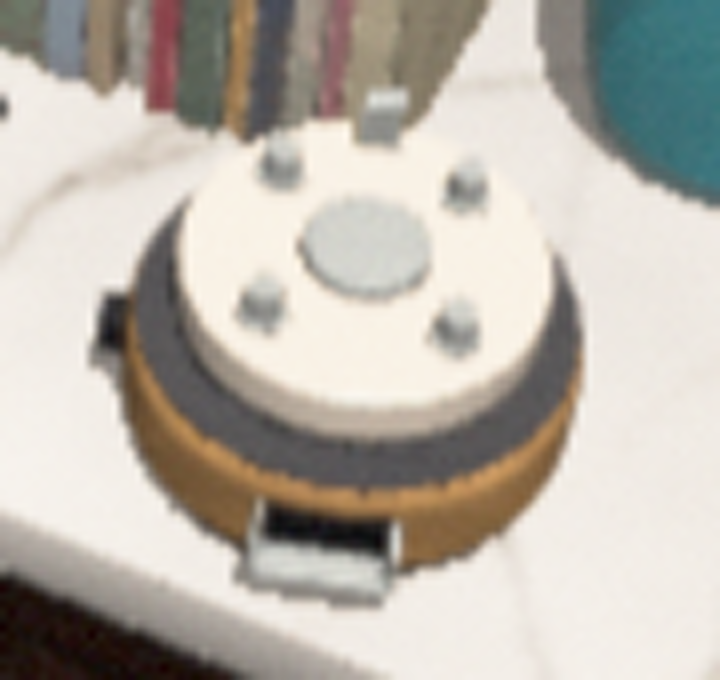

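View pics/t19.png

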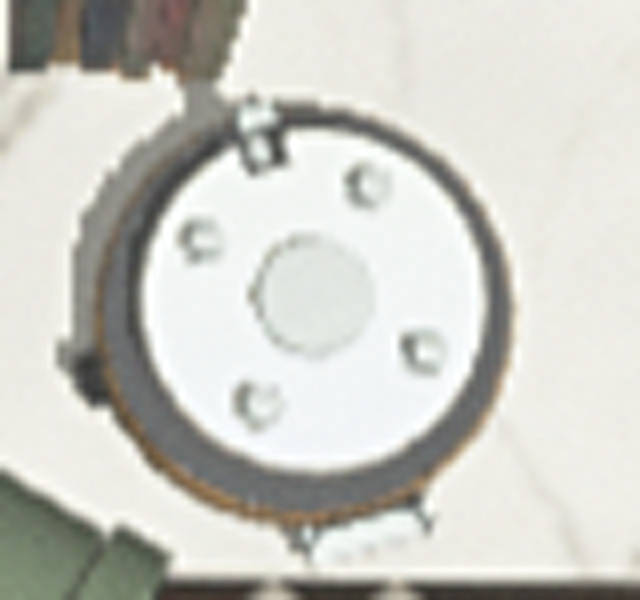

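View pics/t19z.png

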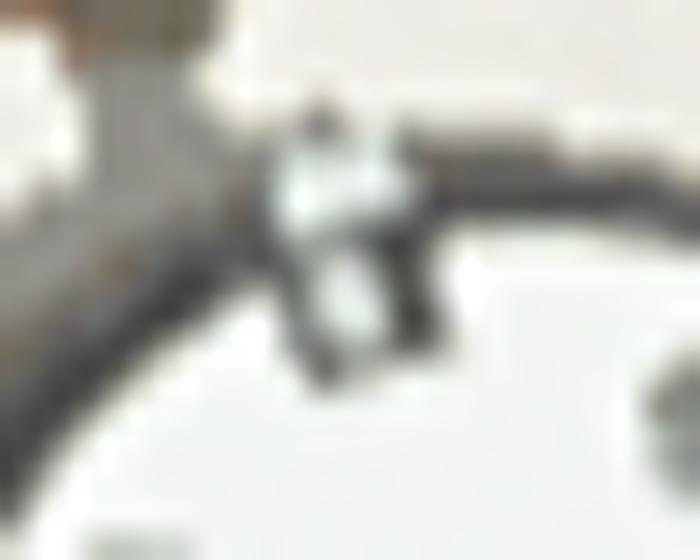

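```bash
python3 -c "
from m import *
T=cap('top');S=cap('scene')
meas(T,[(201,240),(257,404),(424,350),(367,185)],(258,115),(365,535),(261,155),265,150,8)
meas(S,[(280,156),(262,294),(457,321),(467,179)],(387,100),(325,550),(393,135),250,175,8)
# sub-pixel stud blobs in the top view
i=cv2.cvtColor(T['img'],cv2.COLOR_RGB2GRAY)[150:225,265:345]
# disc outline centre from white mask
m=(i>215).astype(np.uint8); n,l,st,ce=cv2.connectedComponentsWithStats(m); 
k=l[28,45]; print(st[k],ce[k])
to([515,-271,215])
"
```

```text
C [ 517.1 -268.1] r [49.9 49.8 50.  50. ] yaws [19.3 18.8 19.  19. ] mean 19.0 post (np.float64(78.2), np.float64(15.9)) chute (np.float64(96.6), np.float64(-162.3)) notch (np.float64(62.6), np.float64(18.4))
C [ 509.3 -273.1] r [49.6 49.  49.9 49.4] yaws [18.9 18.2 18.5 18.5] mean 18.5 post (np.float64(82.9), np.float64(16.7)) chute (np.float64(86.2), np.float64(-162.0)) notch (np.float64(69.0), np.float64(13.2))
[  18   17   42   42 1264] [39.04509494 37.43117089]
t 23.95 p [ 371.2 -133.   234.9] yaw 180.2 tilt [ 0.0075 -0.005 ] F [-0.8 -0.2  0.2] M [0.02 0.03 0.05] w 0.0001 q [-0.53  0.1  -0.68  0.78 -0.   -0.53]
shift [-143.3 -138.3   21.7]
```

Disc yaw is about 18.8°, and the post-to-chute line gives the mill as 17.1°, so the error is about 1.7° against 4° allowed. Next I press the hub.

Request:
{"fn": "apply_moves", "kwargs": {"plan": [[[-29,-28,0,-0.3,0.4,0,0],[-29,-28,0,0,0,0,0],[-29,-28,0,0,0,0,0],[-29,-27,0,0,0,0,0],[-27,-25,0,0,0,0,0],[0,0,10,0,0,0,0],[0,0,10,0,0,0,0],[0,0,10,0,0,0,0],[0,0,4,0,0,0,0],[0,0,0,0,0,0,0]]]}}

```text
time_s: 24.95
tcp_pos: [0.5211, -0.2817, 0.1952]
ee_rot: [-0.008, -3.141, -0.002]
contact_force: [-0.4, -0.0, -0.9]
width: -0.0001
```

```bash
python3 -c "
from h import *
to([514,-271,178])
c=cap('scene'); crop(c,250,150,340,240,8,'pics/s20.png')"
```

```text
t 24.95 p [ 521.1 -281.7  195.2] yaw 179.7 tilt [-0.0009  0.0012] F [-0.4 -0.  -0.9] M [ 0.02 -0.01  0.07] w -0.0001 q [-0.62  0.49 -0.23  0.85  0.   -0.62]
shift [ 7.2 10.7 17.2]
```

View pics/s20.png

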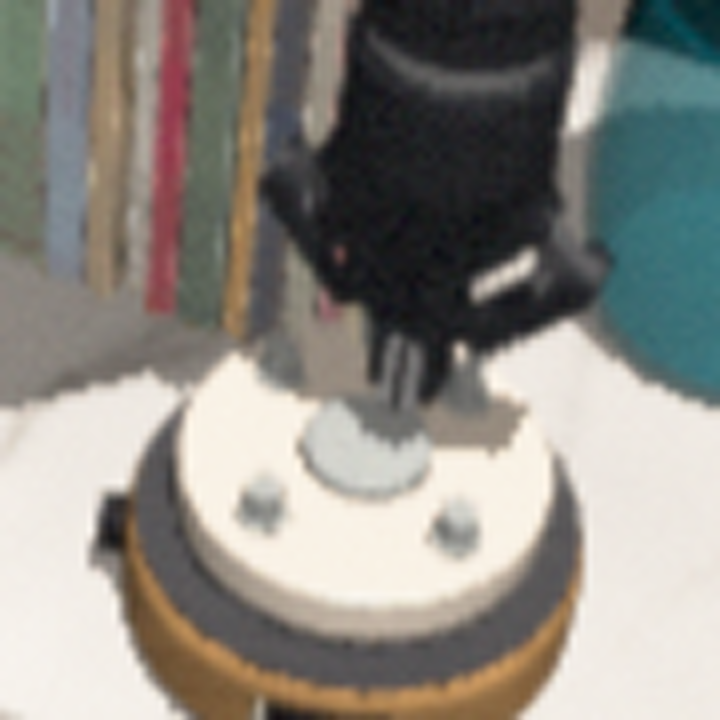

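Finger tip at (405,410), above and to the right of the hub (365,445), as the measured offset says. I shift it in and go down gently.

Request:
{"fn": "apply_moves", "kwargs": {"plan": [[[4,5.5,0,0,0,0,0],[3.5,5,0,0,0,0,0],[0,0,4,0,0,0,0],[0,0,4,0,0,0,0],[0,0,3,0,0,0,0],[0,0,2,0,0,0,0],[0,0,2,0,0,0,0],[0,0,0,0,0,0,0],[0,0,0,0,0,0,0],[0,0,0,0,0,0,0]]]}}

```text
time_s: 26.0
tcp_pos: [0.5133, -0.2695, 0.1814]
ee_rot: [0.006, 3.14, -0.001]
contact_force: [0.8, 0.8, 0.3]
width: -0.0002
```

```bash
python3 -c "
from h import *
to([514,-271,163])
c=cap('scene'); crop(c,250,150,340,240,8,'pics/s21.png')"
```

```text
t 26.0 p [ 513.3 -269.5  181.4] yaw 179.8 tilt [ 0.0017 -0.0006] F [0.8 0.8 0.3] M [-0.01  0.02 -0.  ] w -0.0002 q [-0.61  0.49 -0.28  0.8   0.   -0.61]
shift [-0.7 -1.5 18.4]
```

View pics/s21.png

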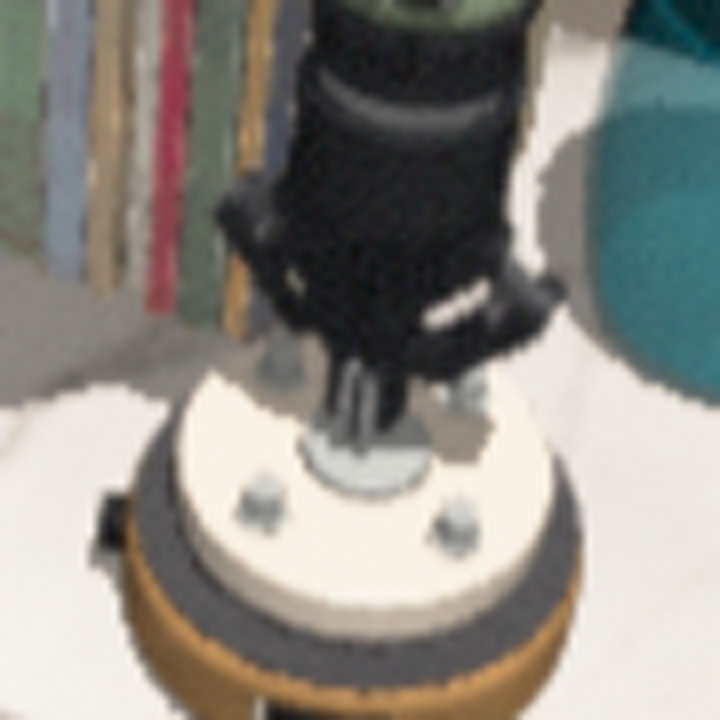

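Request:
{"fn": "apply_moves", "kwargs": {"plan": [[[0,0,2,0,0,0,0],[0,0,2,0,0,0,0],[0,0,2,0,0,0,0],[0,0,1.5,0,0,0,0],[0,0,1.5,0,0,0,0],[0,0,1.5,0,0,0,0],[0,0,1.5,0,0,0,0],[0,0,1.5,0,0,0,0],[0,0,1.5,0,0,0,0],[0,0,1.5,0,0,0,0]]]}}

```text
time_s: 27.05
tcp_pos: [0.5135, -0.2696, 0.1649]
ee_rot: [0.006, 3.139, -0.002]
contact_force: [-1.3, 0.3, 3.9]
width: -0.0001
```

```bash
python3 -c "
from h import *
fing()"
```

```text
t 27.05 p [ 513.5 -269.6  164.9] yaw 179.8 tilt [ 0.0027 -0.0014] F [-1.3  0.3  3.9] M [0.19 0.22 0.04] w -0.0001 q [-0.61  0.5  -0.3   0.76  0.   -0.61]
finger r 2.8 theta 122.3 tip z 91.9
```

Tip z is 91.9 mm with about 4 N on it, well below the raised hub height (99.5), so the ring is yielding. I press on until the force climbs at the seat.

Request:
{"fn": "apply_moves", "kwargs": {"plan": [[[0,0,1.5,0,0,0,0],[0,0,1.5,0,0,0,0],[0,0,1.5,0,0,0,0],[0,0,1.5,0,0,0,0],[0,0,1.5,0,0,0,0],[0,0,1.5,0,0,0,0],[0,0,1.5,0,0,0,0],[0,0,1.5,0,0,0,0],[0,0,1.5,0,0,0,0],[0,0,1.5,0,0,0,0]]]}}

```text
time_s: 28.05
tcp_pos: [0.5132, -0.2693, 0.1626]
ee_rot: [0.005, 3.135, -0.009]
contact_force: [-4.4, 2.9, 14.6]
width: -0.0001
```

```bash
python3 -c "
from h import *
fing()"
```

```text
t 28.05 p [ 513.2 -269.3  162.6] yaw 179.8 tilt [ 0.0067 -0.0059] F [-4.4  2.9 14.6] M [0.64 1.01 0.02] w -0.0001 q [-0.61  0.5  -0.31  0.75 -0.   -0.61]
finger r 3.2 theta 123.8 tip z 89.6
```

It stalls at tip z 89.6 mm (90 when seated) with 15 N. One firmer press, then straight up and away.

Request:
{"fn": "apply_moves", "kwargs": {"plan": [[[0,0,3,0,0,0,0],[0,0,3,0,0,0,0],[0,0,0,0,0,0,0],[0,0,-4,0,0,0,0],[0,0,-8,0,0,0,0],[0,0,-15,0,0,0,0],[0,0,-20,0,0,0,0],[0,0,-20,0,0,0,0],[20,20,-5,0,0,0,0],[25,25,0,0,0,0,0]]]}}

```text
time_s: 29.05
tcp_pos: [0.4699, -0.2258, 0.2371]
ee_rot: [0.008, 3.13, -0.015]
contact_force: [-0.4, 0.6, -0.2]
width: -0.0002
```

Request:
{"fn": "apply_moves", "kwargs": {"plan": [[[28,28,0,0,0,0,0],[28,28,0,0,0,0,0],[28,28,0,0,0,0,0],[20,20,0,0,0,0,0],[0,0,0,0,0,0,0],[0,0,0,0,0,0,0],[0,0,0,0,0,0,0],[0,0,0,0,0,0,0],[0,0,0,0,0,0,0],[0,0,0,0,0,0,0]]]}}

```text
time_s: 30.05
tcp_pos: [0.3633, -0.1183, 0.2356]
ee_rot: [0.009, 3.128, -0.017]
contact_force: [-0.4, -0.7, 0.6]
width: 0.0002
```

```bash
python3 -c "
from h import *
state()
c=cap('top'); crop(c,265,150,345,225,8,'pics/t22.png');cv2.imwrite('pics/t22f.png',c['img'][...,::-1])
c=cap('scene'); crop(c,250,175,340,260,8,'pics/s22.png')"
```

```text
t 30.05 p [ 363.3 -118.3  235.6] yaw 179.7 tilt [ 0.0139 -0.0107] F [-0.4 -0.7  0.6] M [ 0.03  0.05 -0.  ] w 0.0002 q [-0.51  0.07 -0.71  0.77 -0.   -0.5 ]
```

View pics/s22.png

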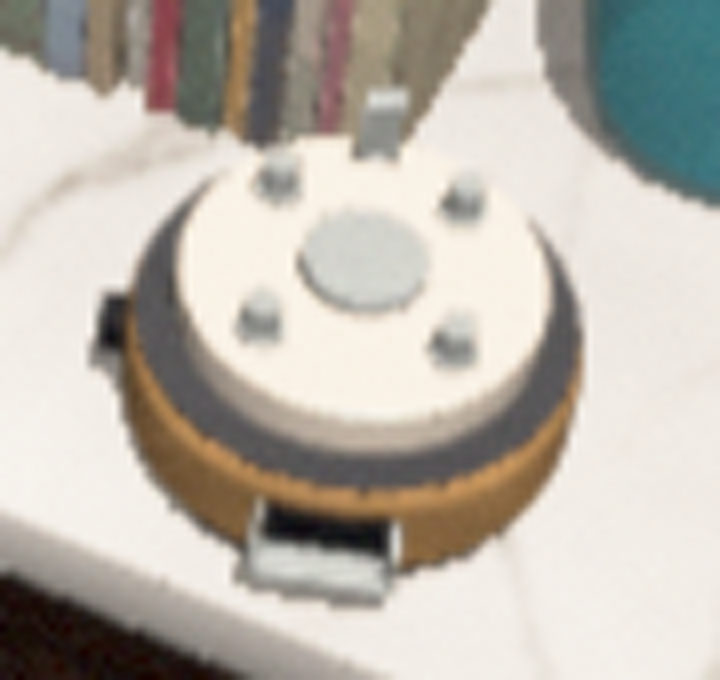

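View pics/t22.png

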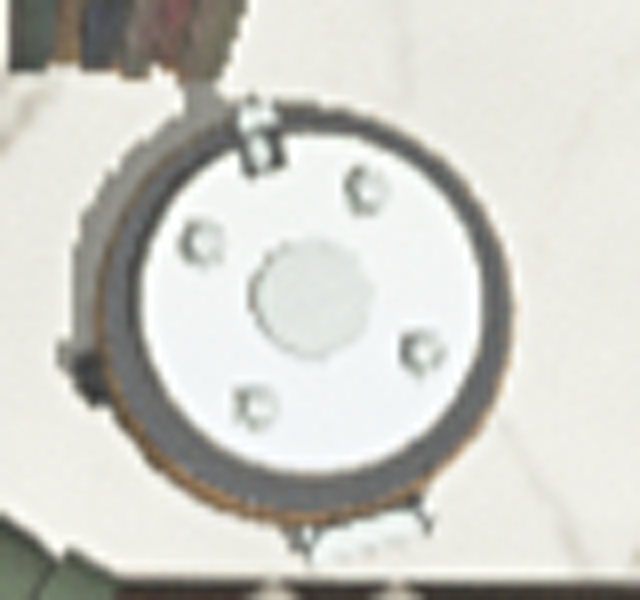

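View pics/t22f.png

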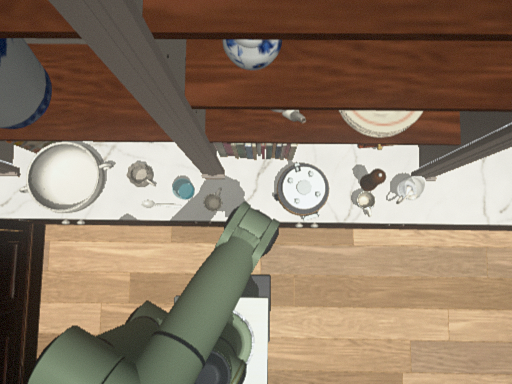

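```bash
python3 -c "
from m import *
S=cap('scene');T=cap('top')
a=proj(S,[.514,-.271,.0995]);print('expected hub shift in crop px for 9.5mm',(proj(S,[.514,-.271,.09])-a)*8)
import cv2
A=cv2.imread('pics/s19.png',0);B=cv2.imread('pics/s22.png',0)
for nm,(x0,y0,x1,y1) in dict(hub=(285,185,445,312),sL=(230,265,292,340),sR=(425,290,490,365),sT=(440,150,495,225),sTL=(255,130,305,200),mill=(230,490,410,610)).items():
  p=A[y0:y1,x0:x1];w=B[y0-25:y1+30,x0-25:x1+25];r=cv2.matchTemplate(w,p,cv2.TM_CCOEFF_NORMED);_,v,_,l=cv2.minMaxLoc(r);print(nm,round(v,2),l[0]-25,l[1]-25)
for p in [(.514-.0485*1,-.271-.0,.1075),(.514+.048,-.271,.1075)]: print('exp',((proj(S,np.array(p)-[0,0,.0095])-proj(S,p))*8).round(1))
meas(T,[(201,243),(256,406),(421,352),(365,190)],(258,115),(365,535),(261,155),265,150,8,.0095)
meas(S,[(277,170),(260,309),(455,336),(463,192)],(387,100),(325,550),(378,145),250,175,8,.0095)
"
```

```text
expected hub shift in crop px for 9.5mm [-2.44844336 16.98172026]
hub 0.96 -3 14
sL 0.98 -1 15
sR 0.98 -2 14
sT 0.98 -3 14
sTL 0.97 -1 13
mill 1.0 0 0
exp [-2.2 17.1]
exp [-2.7 17.2]
C [ 517.  -268.4] r [49.7 49.7 49.6 49.5] yaws [19.  18.8 19.1 18.8] mean 18.9 post (np.float64(78.3), np.float64(16.0)) chute (np.float64(96.5), np.float64(-162.4)) notch (np.float64(64.0), np.float64(17.5))
C [ 510.6 -272.5] r [50.  49.3 50.6 49.7] yaws [19.1 18.6 18.6 19.3] mean 18.9 post (np.float64(81.5), np.float64(16.5)) chute (np.float64(87.6), np.float64(-161.9)) notch (np.float64(70.2), np.float64(17.2))
```

The image shift gives a drop of about 8 mm where 9.5 mm is expected, with pixel noise of about 1 mm. Time is ample (30 of 61 s), so I'll check with a second, firmer press.

Request:
{"fn": "apply_moves", "kwargs": {"plan": [[[-27,-27,0,0.6,0.8,0,0],[-29,-29,0,0,0,0,0],[-29,-29,0,0,0,0,0],[-29,-29,0,0,0,0,0],[-25,-25,0,0,0,0,0],[0,0,0,0,0,0,0],[0,0,5,0,0,0,0],[0,0,5,0,0,0,0],[0,0,5,0,0,0,0],[0,0,0,0,0,0,0]]]}}

```text
time_s: 31.25
tcp_pos: [0.5018, -0.2594, 0.2185]
ee_rot: [-0.005, -3.134, 0.026]
contact_force: [-0.4, -1.0, -0.0]
width: -0.0004
```

```bash
python3 -c "
from h import *
to([514,-271,172])"
```

```text
t 31.25 p [ 501.8 -259.4  218.5] yaw 179.8 tilt [-0.0071 -0.0167] F [-0.4 -1.  -0. ] M [ 0.04  0.04 -0.03] w -0.0004 q [-0.6   0.42 -0.28  0.86 -0.02 -0.6 ]
shift [-12.5 -10.7  46.6]
```

Request:
{"fn": "apply_moves", "kwargs": {"plan": [[[-6,-6,3,-0.95,-0.4,0,0],[-6,-5,5,0,0,0,0],[0,0,5,0,0,0,0],[0,0,6,0,0,0,0],[0,0,6,0,0,0,0],[0,0,6,0,0,0,0],[0,0,6,0,0,0,0],[0,0,5,0,0,0,0],[0,0,0,0,0,0,0],[0,0,0,0,0,0,0]]]}}

```text
time_s: 32.25
tcp_pos: [0.5139, -0.2701, 0.1727]
ee_rot: [-0.004, -3.141, -0.003]
contact_force: [-0.3, -0.2, -0.2]
width: 0.0002
```

```bash
python3 -c "
from h import *
to([514,-271,163])"
```

```text
t 32.25 p [ 513.9 -270.1  172.7] yaw 179.9 tilt [-0.0003  0.002 ] F [-0.3 -0.2 -0.2] M [-0.02  0.02  0.02] w 0.0002 q [-0.61  0.5  -0.29  0.79  0.   -0.61]
shift [-0.1 -1.   9.7]
```

Request:
{"fn": "apply_moves", "kwargs": {"plan": [[[0,0,2,0,0,0,0],[0,0,2,0,0,0,0],[0,0,2,0,0,0,0],[0,0,1,0,0,0,0],[0,0,1,0,0,0,0],[0,0,0,0,0,0,0],[0,0,0,0,0,0,0],[0,0,0,0,0,0,0],[0,0,0,0,0,0,0],[0,0,0,0,0,0,0]]]}}

```text
time_s: 33.25
tcp_pos: [0.5144, -0.2704, 0.1651]
ee_rot: [0.004, 3.14, 0.001]
contact_force: [-0.6, -0.3, -0.1]
width: -0.0
```

```bash
python3 -c "
from h import *
fing()"
```

```text
t 33.25 p [ 514.4 -270.4  165.1] yaw 179.9 tilt [0.0013 0.0008] F [-0.6 -0.3 -0.1] M [-0.01 -0.01  0.01] w -0.0 q [-0.61  0.51 -0.3   0.77  0.   -0.61]
finger r 1.7 theta 110.6 tip z 92.1
```

Request:
{"fn": "apply_moves", "kwargs": {"plan": [[[0,0,1,0,0,0,0],[0,0,1,0,0,0,0],[0,0,2,0,0,0,0],[0,0,2,0,0,0,0],[0,0,3,0,0,0,0],[0,0,3,0,0,0,0],[0,0,3,0,0,0,0],[0,0,3,0,0,0,0],[0,0,3,0,0,0,0],[0,0,3,0,0,0,0]]]}}

```text
time_s: 34.25
tcp_pos: [0.5142, -0.2701, 0.1626]
ee_rot: [0.002, 3.133, -0.01]
contact_force: [-6.8, 4.3, 22.5]
width: -0.0003
```

```bash
python3 -c "
from h import *
fing()"
```

```text
t 34.25 p [ 514.2 -270.1  162.6] yaw 179.9 tilt [ 0.0082 -0.0066] F [-6.8  4.3 22.5] M [ 0.97  1.5  -0.04] w -0.0003 q [-0.61  0.5  -0.31  0.75 -0.   -0.61]
finger r 2.1 theta 112.4 tip z 89.6
```

No contact at 92.1 mm, then the same hard stop at 89.6 mm under 22 N: the disc is home. Now I retreat.

Request:
{"fn": "apply_moves", "kwargs": {"plan": [[[0,0,-1,0,0,0,0],[0,0,-4,0,0,0,0],[0,0,-8,0,0,0,0],[0,0,-15,0,0,0,0],[0,0,-20,0,0,0,0],[0,0,-20,0,0,0,0],[0,0,-10,0,0,0,0],[25,20,0,0,0,0,0],[28,28,0,0,0,0,0],[28,28,0,0,0,0,0]]]}}

```text
time_s: 35.25
tcp_pos: [0.4341, -0.1953, 0.2436]
ee_rot: [0.006, 3.129, -0.015]
contact_force: [0.3, -0.2, 1.0]
width: 0.0003
```

Request:
{"fn": "apply_moves", "kwargs": {"plan": [[[28,28,0,0,0,0,0],[28,28,0,0,0,0,0],[10,10,0,0,0,0,0],[0,0,0,0,0,0,0],[0,0,0,0,0,0,0],[0,0,0,0,0,0,0],[0,0,0,0,0,0,0],[0,0,0,0,0,0,0],[0,0,0,0,0,0,0],[0,0,0,0,0,0,0]]]}}

```text
time_s: 36.25
tcp_pos: [0.3649, -0.1263, 0.2411]
ee_rot: [0.007, 3.131, -0.013]
contact_force: [-0.1, -0.1, 0.4]
width: -0.0003
```

```bash
python3 -c "
from h import *
state()
c=cap('scene'); crop(c,250,175,340,260,8,'pics/s23.png');cv2.imwrite('pics/s23f.png',c['img'][...,::-1])
A=cv2.imread('pics/s22.png',0);B=cv2.imread('pics/s23.png',0);print(np.abs(A.astype(int)-B)[100:460].mean())"
```

```text
t 36.25 p [ 364.9 -126.3  241.1] yaw 179.7 tilt [ 0.0104 -0.0083] F [-0.1 -0.1  0.4] M [-0.    0.02  0.04] w -0.0003 q [-0.52  0.08 -0.69  0.79 -0.   -0.52]
0.9632716049382716
```

View pics/s23f.png

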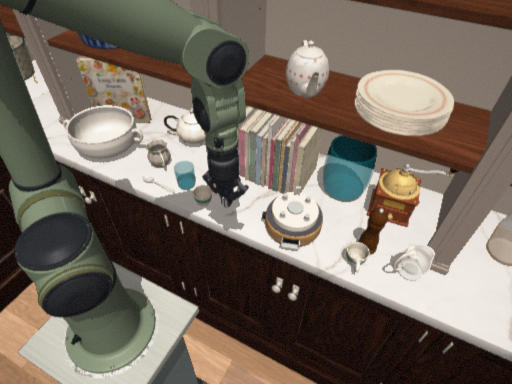

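The picture shows the disc flat at (295,210) and the arm clear. The cups, tumbler, spoon and pepper mill are where they were, and the mill crop is unchanged since the first press.

```bash
python3 -c "
from bench import env
print(env.job_done())"
```

```text
the job is handed in; nothing more can be done
None
```

The disc is home on its seat as far as I can measure, and the job was handed in at about 36 s of the 61 s allowed.

**What I did:** with the fingers shut, I pushed the disc about 146° anticlockwise by its studs from the near side, overshot slightly and nudged it back about 1°. I then pressed the hub home twice and drew the arm clear.

**Last checks:**
- **Seating:** the fingertip met nothing at 92 mm and stopped hard at 89.6 mm under 15 N and then 22 N (a seated hub is at 90 mm).
- **Alignment:** the disc's yaw measured 18.9° in both views, and the mill's 16–18°. The difference is within the 4° allowed but is not zero.
- **Surroundings:** by eye in the last pictures, the cups, tumbler, spoon and pepper mill stand where they were. The wrist force reads about zero.

**Checks that disagreed:** the image shift before and after pressing gave a drop of about 8 mm where 9.5 mm was expected. I put this down to pixel resolution, because the second, firmer press moved nothing further. The two cameras also put the mill's centre up to about 8 mm apart, so I used the average.

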